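# Hone the fishtail chisel with the jog button

## Task

Hone the chisel with the flared, fishtail-shaped blade: lift it from the rack and lay it gently, not dropping it, in the rests of the honing machine with its blade over the wheel, let go, then hold the jog button fully down for about five seconds (at least four, no more than seven) and release it. Then lay the chisel gently back in its own place in the rack, pointing the same way as before, and leave everything else where it is.

Things in the scene. Friction and masses are not known exactly. Their poses are not given: they have to be found in the camera images.
- fishtail_mid (a point): Handle centre (on its axis) of the fishtail chisel, the tool to be honed; x runs along the tool to the cutting edge, z up. Eight-sided wooden handle, 26 mm across flats, reaching 55 mm each way along x; then a brass ferrule and a flat steel blade. The only tool in the rack whose blade flares (to about 40 mm at the edge). About 150 g, balancing some 20 mm ahead of this point.
- fishtail: The whole fishtail chisel, 195 mm long; origin at its handle's centre, same axes as the point there. It starts in one of the four places of the rack (any of them), its axis 48 mm above the table; that place is its own.
- fishtail_tip (a point): Middle of the cutting edge of the fishtail chisel, 140 mm from the handle's centre along the tool.
- rack_mid (a point): Middle of the tool rack, at the height of the tools' axes (48 mm above the table); x runs along the tools to their edges, y across the rack. Four places, at y = +120, +40, -40 and -120 mm, a tool's handle centre at x = 0. 54 mm is free between neighbouring handles.
- rack: Fixed wooden tool rack, base 200 x 330 x 10 mm; origin on the table under its middle. In each place a tool lies level in two open-topped 90 degree V rests (8 mm thick, 57 mm wide over all, tops 6 mm above the tool's axis), 40 mm behind and 44 mm ahead of the handle's centre. Between them fingers can pass down to the base, 38 mm below the tool's axis.
- cradle (a point): Seat of the honing machine: where the handle's centre must lie, 110 mm above the table; x points to the wheel. Two open-topped V rests like the rack's stand 40 mm behind and 44 mm ahead of it, on a base 110 mm wide whose top is 80 mm below it; fingers can pass between them.
- honer: Fixed grey honing machine; origin on the table under the seat, same axes. Its brown wheel (104 mm diameter, 50 mm wide) lies 132 mm ahead of the seat, the crown 3 mm below the seated tool's axis, so the blade lies over the crown. The motor (90 mm diameter) sticks out to +y beside the wheel. Nothing on it is higher than 116 mm.
- jog_top (a point): Middle of the top of the black round jog button (36 mm diameter), in the near half of the grey jog box (150 x 86 x 50 mm, fixed). It is pressed straight down against a spring, and springs back when let go.
- jog (a joint): How far the jog button is pressed: 0 up, 0.008 m fully down (takes 5 N). It counts as held down above 0.005 and as up below 0.002.
- needle (a joint): Angle of the needle of the white dwell dial on top of the jog box, 70 mm beyond the button (rad). It rests at 0, creeps up while the button is held fully down (about 0.49 after 4 s, 0.57 after 5 s, 0.69 after 7 s; it levels off at 1) and sinks back slowly after release.
- mallet: Carver's mallet standing on its head, 84 mm diameter, 195 mm high; origin at the middle of its underside. To be left alone.
- mug: White mug, 80 mm diameter, 92 mm high; origin at the middle of its underside. To be left alone.
- stone: Grey sharpening stone lying flat, 190 x 70 x 30 mm (x, y, z); origin at the middle of its underside. To be left alone.
- glue: White closed glue bottle, 64 mm diameter, 170 mm high; origin at the middle of its underside. To be left alone.
- blank: Pale wooden carving blank, 160 x 100 x 55 mm; origin at the middle of its underside. To be left alone.
- brush: Bench brush about 180 mm long, lying flat along its x axis. To be left alone.
- straight_mid (a point): Handle centre of another carving tool in the rack, with the same handle as the fishtail chisel, but its steel blade is parallel-sided, 20 mm wide. x runs towards its edge. To be left alone.
- narrow_mid (a point): Handle centre of another carving tool in the rack, with the same handle as the fishtail chisel, but its steel blade is a narrow 9 mm bar. x runs towards its edge. To be left alone.
- veiner_mid (a point): Handle centre of another carving tool in the rack, with the same handle as the fishtail chisel, but it has a round 10 mm shank and a small V-shaped blade about 15 mm wide. x runs towards its edge. To be left alone.

How it is judged:
By the outcome, as a careful person would: the job done as asked, in the order asked, and still so for the second after the job is handed in, with the robot touching nothing.
It also fails if it takes over 72 s, if anything falls off the work surface, if the arm or the gripper's body presses on something with over 40 N, if the wrist force passes 120 N, or if a joint passes its speed limit or range.

## Robot

A 7-joint arm with a two-finger parallel gripper is mounted at the origin on the work surface. World frame = base frame: x ahead of the robot, y to its left, z up, the work surface at z = 0. Lengths are in m, angles in rad, forces in N, time in s.
With the tool pointing down it reaches from about 0.4 to 0.85 m from the base axis. Payload 4.5 kg.
Tool frame: the origin (TCP) lies between the finger pads; the fingertips stand 17 mm ahead of it and the grasp point (between the pads) lies 2 mm behind it; z points along the fingers, y is the direction in which the jaws open and shut (so a half turn about z gives the same grasp; the last joint's range is limited). The gripper opens to 85 mm and grips with 20 to 120 N. Pads are 22 mm wide; open, the fingers measure 114 mm over their backs; the gripper's body (76 mm by 85 mm) begins 54 mm behind the grasp point. The pads swing forward as they close: fully open they stand 13 mm farther back than shut.
Start: joints at [1.297, 0.689, -0.195, 1.565, 0.157, 0.902, -0.215], TCP at [0.189, -0.596, 0.248] pointing down, gripper open.
Joint ranges: [-3.01, 3.01], [-0.46, 2.08], [-1.47, 1.51], [0.13, 2.56], [-1, 4.14], [0.04, 2.09], [-2.66, 2.66]. Speed limits (rad/s): [2.57, 2.57, 3.14, 3.14, 3.14, 3.14, 3.14].

## Interface

Orientations are given as a unit quaternion [w, x, y, z].
In Python, from cell import r gives the robot as it stands.
- The arm moves only by the shell command python3 -m handwheel 'ROWS' [FORCE]. ROWS is JSON, a list of rows, each a list of 7 numbers: the shift along the tool's x, y, z in cm, then the turn, a rotation vector about the tool's x, y, z in units of 6 degrees (1.0 is 6 degrees), then the opening, from 0 (shut) to 1 (fully open). In form: [[tx, ty, tz, ax, ay, az, fingers], ...]. A call has exactly 8 rows; each row shifts and turns the pose as measured when the row begins, along the tool's axes as they then stand; what a row does not reach is not made up. A row lasts 1/10 s, in which the tool goes at most 50 mm and 8.59 degrees, less where a joint would pass 70% of its speed; a pose out of reach is approached as far as the arm can. A call is refused whole if a number of a shift passes 5 or a number of a turn 1, either way. A call with a gripper value outside its range is refused whole. The fingers move at their own pace and stop on an object; FORCE is the grip in N (left out, the last holds). Time passes only in rows, so rows that do not move let the fingers close, or fill a call up. It gives the time, the measured TCP pose, the force and the opening at its end, in the units of the state.
- r.state(): the state, without advancing time (a new reading comes with each control period).
- r.read_camera(name): name is "scene" or "top" or "wrist"; returns a dict with "img" (480x640x3 uint8, red, green, blue), "z_map" (480x640 float32, m along the optical axis (not along the pixel's ray), 0 where there is no reading), "K" (3x3 intrinsics, pixels), "rvec" (rotation vector, rad) and "tvec" (3), from world to camera coordinates, as OpenCV has them. Camera axes: x right, y down, z forward; pixel columns grow to the right and rows downward; lengths in m; the calibration is good to about 2 mm. A picture is of the moment at which its call begins.
- r.close_job(): hands the job in, once; it reports no verdict.
The state is a dict: "time_s": time; "joint_pos": joint angles; "joint_vel": joint speeds; "tau": joint torques, N m; "tool_pos": TCP position; "orientation": TCP orientation; "ft_force": force on the tool from outside, world axes, zero at the start; "ft_torque": the same for the moment, N m; "opening": finger opening in m.
Only numpy, scipy, OpenCV 4.12 (cv2) and the standard library are available. Lean on these libraries where they do the work, as an engineer would, in place of code of your own. Each camera call takes 0.05 s, during which the arm holds its last target.

## Working session

There is one attempt and no reset: what is moved stays moved. The work goes in short steps, Python scripts to look and compute and a shell command to move; the robot and the scene stay as the last step left them, time stands still between calls to the robot, and variables do not carry over. Pictures are saved under pics/ and viewed, and the job is handed in when it is done.

```bash
ls; mkdir -p pics; cat > h.py <<'E'
import numpy as np, cv2
from cell import r
from scipy.spatial.transform import Rotation as R
def cam(n,f=None):
    c=r.read_camera(n)
    if f: cv2.imwrite('pics/'+f,c['img'][:,:,::-1])
    return c
def ray(c,uv,z):
    Rm,_=cv2.Rodrigues(np.array(c['rvec'],float)); t=np.array(c['tvec'],float).ravel()
    o=-Rm.T@t; d=Rm.T@np.linalg.inv(c['K'])@np.array([uv[0],uv[1],1.])
    return o+d*(z-o[2])/d[2]
def pts(c):
    Rm,_=cv2.Rodrigues(np.array(c['rvec'],float)); t=np.array(c['tvec'],float).ravel()
    v,u=np.mgrid[:480,:640]; z=c['z_map']
    P=np.stack([u,v,np.ones_like(u)],-1)@np.linalg.inv(c['K']).T*z[...,None]
    return (P-t)@Rm
def st():
    s=r.state(); return s, np.array(s['tool_pos']), R.from_quat(np.array(s['orientation'])[[1,2,3,0]])
def go(target,yaw=None):
    """print delta in tool axes cm / turn units for target pos and jaw-axis (tool y) heading"""
    s,p,q=st(); 
    M=q.as_matrix()
    print('t',s['time_s'],'pos',p.round(4),'open',round(s['opening'],4),'F',np.round(s['ft_force'],1))
    print('tool x',M[:,0].round(3),'y',M[:,1].round(3),'z',M[:,2].round(3))
    Mt=M
    if yaw is not None:
        y=np.array([np.cos(yaw),np.sin(yaw),0]); 
        if y@M[:,1]<0:y=-y
        z=np.array([0,0,-1.]); Mt=np.stack([np.cross(y,z),y,z],1)
    print('turn units',(R.from_matrix(M.T@Mt).as_rotvec(degrees=True)/6).round(3))
    if target is not None:
        d=np.array(target)-p
        print('shift cm now-axes',(M.T@d*100).round(2),'in final axes',(Mt.T@d*100).round(2))
E
python3 - <<'E'
from h import *
cam('scene','scene0.png');cam('top','top0.png')
go(None)
E
```

```text
pics
t 0.1 pos [ 0.1892 -0.5951  0.2475] open 0.0853 F [-0.5 -0.4  0.4]
tool x [ 0.953  0.303 -0.   ] y [ 0.303 -0.953 -0.002] z [-0.001  0.002 -1.   ]
turn units [0. 0. 0.]
```

View pics/top0.png

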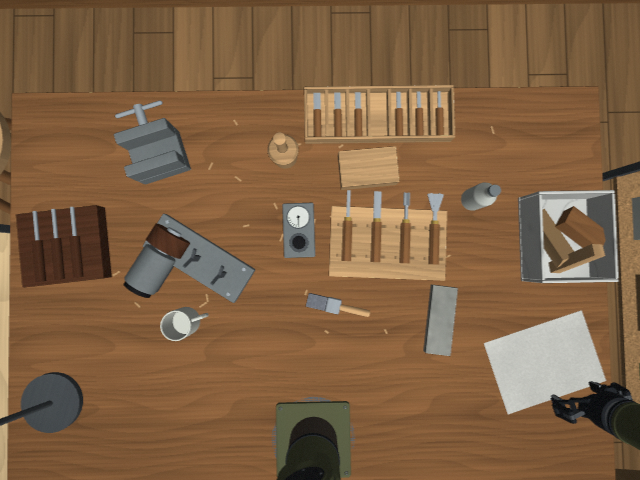

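View pics/scene0.png

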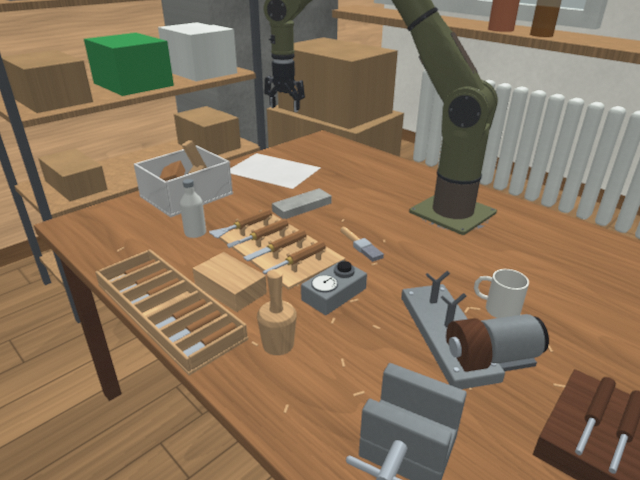

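The top view shows the fishtail at the rack's right-hand (-y) place, with its handle near (434,242) and the flare at (435,200). The honer's seat is between the two V rests at about (193,257) and (218,273), and the jog button is at (298,242). Next I'll measure these.

```bash
python3 - <<'E'
from h import *
c=cam('top'); P=pts(c); img=c['img']; hsv=cv2.cvtColor(img,cv2.COLOR_RGB2HSV)
cv2.imwrite('pics/zr.png',cv2.resize(img[180:290,320:455,::-1],None,fx=5,fy=5,interpolation=cv2.INTER_CUBIC))
cv2.imwrite('pics/zh.png',cv2.resize(img[195:310,115:265,::-1],None,fx=5,fy=5,interpolation=cv2.INTER_CUBIC))
np.set_printoptions(precision=4,suppress=True)
for p in [(434,242),(405,242),(376,240),(347,240),(298,242),(298,215),(193,257),(218,273),(168,237),(240,290),(400,185),(480,197),(283,150)]:
    print(p,P[p[1],p[0]],hsv[p[1],p[0]])
# rack handles by depth: z 45..70 mm
m=((P[...,2]>.05)&(P[...,2]<.075)).astype(np.uint8); m[:,:325]=0;m[:,450:]=0;m[:185]=0;m[285:]=0
n,l,s,ce=cv2.connectedComponentsWithStats(m)
for i in range(1,n):
    if s[i][4]>30:
        q=P[l==i]; x,y=q[:,0],q[:,1]; k=np.polyfit(x,y,1); print(s[i],ce[i],q.mean(0),x.min(),x.max(),np.degrees(np.arctan(k[0])))
# jog button
m=((hsv[...,2]<60)).astype(np.uint8); m[:,:284]=0;m[:,314:]=0;m[:228]=0;m[258:]=0
n,l,s,ce=cv2.connectedComponentsWithStats(m)
for i in range(1,n):
    if s[i][4]>30: print('btn',s[i],ce[i],ray(c,ce[i],.06),P[l==i].mean(0))
# honer rests
m=((P[...,2]>.085)&(P[...,2]<.125)).astype(np.uint8); m[:,:110]=0;m[:,265:]=0;m[:200]=0;m[305:]=0
n,l,s,ce=cv2.connectedComponentsWithStats(m)
for i in range(1,n):
    if s[i][4]>4:print('hon',s[i],ce[i],P[l==i].mean(0),P[l==i].max(0))
E
```

```text
(434, 242) [ 0.5425 -0.3401  0.0596] [ 14 147 134]
(405, 242) [ 0.5438 -0.2605  0.0616] [ 14 143 139]
(376, 240) [ 0.5506 -0.1814  0.0633] [ 14 142 140]
(347, 240) [ 0.552  -0.1026  0.0634] [ 14 146 140]
(298, 242) [0.5482 0.0295 0.0789] [120  29  35]
(298, 215) [0.6233 0.0295 0.053 ] [ 65   9 167]
(193, 257) [0.5131 0.3043 0.0955] [100  22  69]
(218, 273) [0.4701 0.2384 0.0998] [94 19 92]
(168, 237) [0.566  0.3652 0.1075] [ 10 148  79]
(240, 290) [0.4204 0.1937 0.032 ] [ 97  18 126]
(400, 185) [ 0.7099 -0.2621  0.0028] [ 14 145 141]
(480, 197) [ 0.6547 -0.4458  0.1242] [ 54   8 150]
(283, 150) [0.7866 0.0628 0.119 ] [ 16 108 153]
[336 190  16  71 480] [346.3875 234.8583] [ 0.5664 -0.1016  0.0584] 0.4976384901415845 0.6899491381535486 -4.115403978769759
[370 191  12  71 542] [375.7823 231.3339] [ 0.5747 -0.1821  0.0575] 0.4934736272163213 0.6862475322829155 -3.11286437998798
[399 193  16  70 513] [405.1033 235.9084] [ 0.5607 -0.2619  0.058 ] 0.48931586636867763 0.6789848801811386 -3.1183987804684956
[428 193  15  72 542] [434.1605 234.0941] [ 0.5643 -0.3417  0.0576] 0.48230808814079396 0.6775694140200714 -4.6755538620983526
btn [292 236  13  13 137] [298.2701 241.9562] [0.5491 0.0296 0.06  ] [0.5482 0.0286 0.0827]
hon [146 224  37  33 638] [163.5172 240.4859] [0.5575 0.3791 0.101 ] [0.6024 0.4293 0.1137]
hon [ 125  246   42   50 1176] [144.4099 270.7951] [0.4794 0.431  0.0956] [0.5445 0.4861 0.1062]
hon [182 248  15  20  91] [189.8901 258.2418] [0.5099 0.3098 0.1047] [0.5361 0.3283 0.1191]
hon [210 265  14  20  81] [217.358  274.9506] [0.4652 0.2389 0.1051] [0.4909 0.256  0.1173]
```

View pics/zr.png

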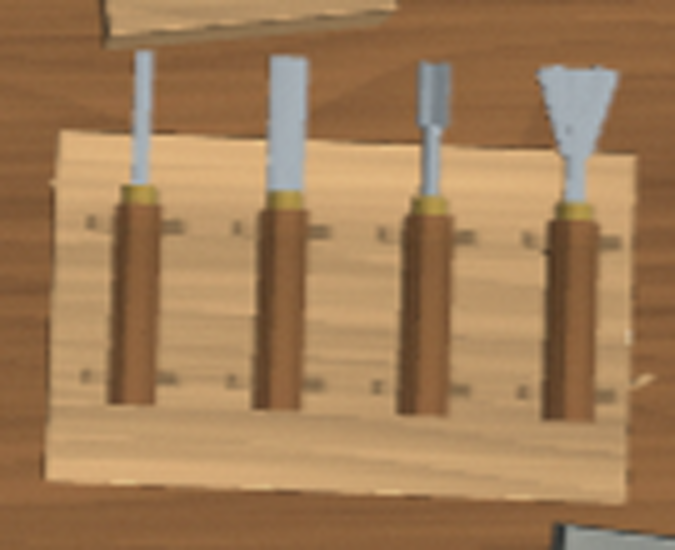

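View pics/zh.png

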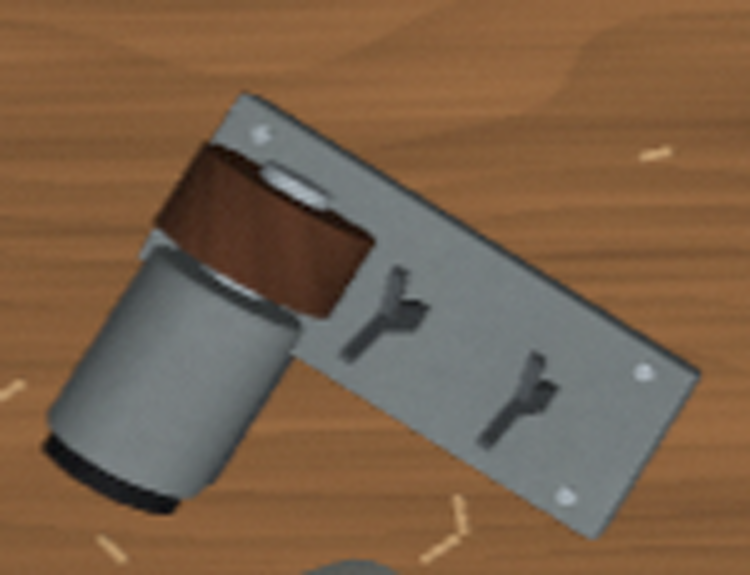

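```bash
python3 - <<'E'
from h import *
c=cam('top'); h=ray(c,(434,243.2),.061); print(h, ray(c,(346.8,240.6),.061))
u=np.array([np.cos(np.radians(-1.7)),np.sin(np.radians(-1.7)),0])
go(list((h+.015*u)[:2])+[.25],np.radians(-91.7))
img=c['img']; hsv=cv2.cvtColor(img,cv2.COLOR_RGB2HSV)
# honer base edges: long edges via points in zh crop
f=lambda a:ray(c,(a[0]/5+115-.4,a[1]/5+195-.4),.03)
A,B,C,D=map(f,[(243,95),(700,376),(597,538),(300,352)])
for a,b in((A,B),(C,D)): d=a-b; print('honer hdg',np.degrees(np.arctan2(d[1],d[0])),a,b)
E
```

```text
[ 0.53913746 -0.33966574  0.061     ] [ 0.55044593 -0.10222808  0.061     ]
t 0.2 pos [ 0.1892 -0.5953  0.2478] open 0.0855 F [ 0.1  0.7 -0.5]
tool x [ 0.953  0.303 -0.   ] y [ 0.303 -0.953 -0.001] z [-0.     0.001 -1.   ]
turn units [-1.000e-02  2.000e-03  3.223e+00]
shift cm now-axes [ 42.51 -13.26  -0.21] in final axes [ 35.72 -26.59  -0.22]
honer hdg 57.44223827377822 [0.6359637  0.40472479 0.03      ] [0.47532456 0.15313193 0.03      ]
honer hdg -122.97477666373122 [0.38703969 0.21098451 0.03      ] [0.49270289 0.3738485  0.03      ]
```

```bash
python3 -m handwheel '[[4.3,-1.5,0,0,0,0.4,0.55],[4.3,-1.8,0,0,0,0.4,0.55],[4.3,-2,0,0,0,0.4,0.55],[4.3,-2.2,0,0,0,0.4,0.55],[4.3,-2.4,0,0,0,0.4,0.55],[4.3,-2.5,0,0,0,0.4,0.55],[4.3,-2.5,0,0,0,0.4,0.55],[4.3,-2.5,0,0,0,0.4,0.55]]'; python3 - <<'E'
from h import *
go([.554,-.340,.22],np.radians(-92.2)); cam('wrist','w0.png')
E
```

```text
time_s: 1.0
tool_pos: [0.5005, -0.3756, 0.2438]
orientation: [0.001, 1.0, -0.031, -0.004]
ft_force: [0.2, -1.6, 0.5]
opening: 0.0474
t 1.0 pos [ 0.5005 -0.3756  0.2438] open 0.0474 F [ 0.2 -1.6  0.5]
tool x [ 0.998 -0.062 -0.008] y [-0.062 -0.998  0.003] z [-0.009 -0.002 -1.   ]
turn units [ 0.023  0.081 -0.222]
shift cm now-axes [ 5.14 -3.89  2.33] in final axes [ 5.21 -3.77  2.38]
```

View pics/w0.png

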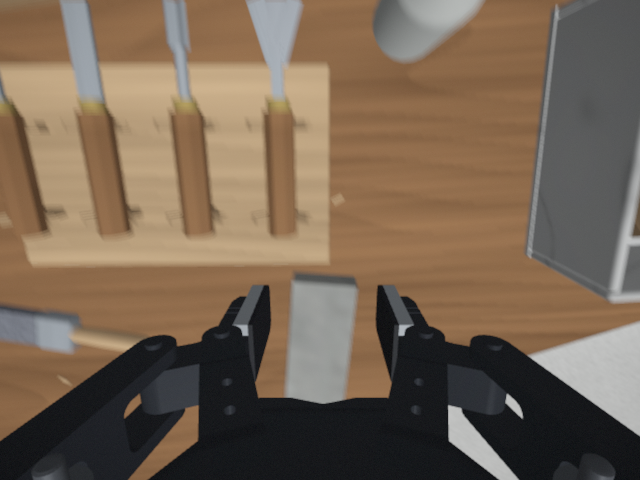

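Fishtail handle near (281,170), ferrule at (278,105) and the flare at the top, so the right tool is in view. I'll measure its axis from this picture.

```bash
cat >> h.py <<'E'
def handle(c,box,dbg=False):
    """brown eight-sided handle in px box (u0,v0,u1,v1): returns rotated rect & rays at z"""
    hsv=cv2.cvtColor(c['img'],cv2.COLOR_RGB2HSV); 
    m=((hsv[...,1]>125)&(hsv[...,2]<165)&(hsv[...,0]<18)).astype(np.uint8)
    k=np.zeros_like(m); u0,v0,u1,v1=box; k[v0:v1,u0:u1]=1; m&=k
    m=cv2.morphologyEx(m,cv2.MORPH_OPEN,np.ones((7,7)))
    n,l,s,ce=cv2.connectedComponentsWithStats(m); i=1+np.argmax(s[1:,4])
    v,u=np.nonzero(l==i)
    return s[i],ce[i],u,v
E
python3 - <<'E'
from h import *
c=cam('wrist'); P=pts(c)
out=[]
for box in [(225,95,315,260),(165,95,225,260),(72,95,140,260)]:
    s,ce,u,v=handle(c,box)
    rr=cv2.minAreaRect(np.stack([u,v],1).astype(np.float32)); b=cv2.boxPoints(rr)
    W=np.array([ray(c,p,.055) for p in b]); o=W[np.argsort(W[:,0])]
    a,bk=o[2:].mean(0),o[:2].mean(0); d=a-bk
    print(s,rr,'mid',((a+bk)/2).round(4),'len',np.linalg.norm(d).round(4),'hdg',np.degrees(np.arctan2(d[1],d[0])).round(2),P[v,u,2].mean().round(4),ray(c,ce,.058).round(4))
cam2=cam('top'); 
E
```

```text
Traceback (most recent call last):
  File "h.py", line 40, in handle
    n,l,s,ce=cv2.connectedComponentsWithStats(m); i=1+np.argmax(s[1:,4])
                                                      ~~~~~~~~~^^^^^^^^^
ValueError: attempt to get argmax of an empty sequence
```

```bash
python3 - <<'E'
import cv2
i=cv2.imread('pics/w0.png'); h=cv2.cvtColor(i,cv2.COLOR_BGR2HSV)
for p in [(281,150),(275,170),(290,200),(282,225),(255,170),(310,170),(278,106),(340,150)]: print(p,h[p[1],p[0]])
E
```

```text
(281, 150) [ 14 122 142]
(275, 170) [ 15 120 144]
(290, 200) [ 14 123 139]
(282, 225) [ 15 118 151]
(255, 170) [ 17  81 192]
(310, 170) [ 17  80 191]
(278, 106) [ 22 115 175]
(340, 150) [ 14 122 149]
```

```bash
sed -i 's/hsv\[...,1\]>125)&(hsv\[...,2\]<165)&(hsv\[...,0\]<18)/hsv[...,1]>102)\&(hsv[...,2]<165)\&(hsv[...,0]<19)/' h.py
cat > m.py <<'E'
from h import *
def axis(c,box,zz=.055):
    s,ce,u,v=handle(c,box)
    rr=cv2.minAreaRect(np.stack([u,v],1).astype(np.float32)); b=cv2.boxPoints(rr)
    W=np.array([ray(c,p,zz) for p in b]); o=W[np.argsort(W[:,0])]
    a,bk=o[2:].mean(0),o[:2].mean(0); d=a-bk
    print(s,'size',np.round(rr[1],1),'mid',((a+bk)/2).round(4),'len',np.linalg.norm(d).round(4),'hdg',np.degrees(np.arctan2(d[1],d[0])).round(2),'ce',ray(c,ce,zz).round(4))
    return (a+bk)/2
E
python3 - <<'E'
from m import *
c=cam('wrist')
for box in [(245,95,315,260),(165,95,225,260),(72,95,140,260)]: axis(c,box)
E
```

```text
[ 277  125   31  124 3470] size [123.2  29.1] mid [ 0.5361 -0.3411  0.055 ] len 0.1115 hdg -3.47 ce [ 0.5396 -0.3416  0.055 ]
[ 186  124   39  124 3810] size [124.6  32.4] mid [ 0.5408 -0.2626  0.055 ] len 0.1124 hdg -3.84 ce [ 0.5441 -0.2631  0.055 ]
[  93  124   47  124 4091] size [126.9  35.3] mid [ 0.5456 -0.1851  0.055 ] len 0.1131 hdg -2.28 ce [ 0.5494 -0.1843  0.055 ]
```

```bash
python3 - <<'E'
from h import *
go([.553,-.3413,.15],np.radians(-93.2))
E
```

```text
t 1.15 pos [ 0.5036 -0.3727  0.2434] open 0.047 F [-0.3 -0.2 -0.3]
tool x [ 0.999 -0.051 -0.006] y [-0.051 -0.999  0.   ] z [-0.006  0.    -1.   ]
turn units [0.001 0.055 0.044]
shift cm now-axes [ 4.83 -3.39  9.31] in final axes [ 4.76 -3.41  9.34]
```

```bash
python3 -m handwheel '[[1.2,-0.85,1.2,0,0.05,0.04,0.55],[1.2,-0.85,1.2,0,0,0,0.55],[1.2,-0.85,1.2,0,0,0,0.55],[1.2,-0.85,1.2,0,0,0,0.55],[0,0,1.2,0,0,0,0.55],[0,0,1.2,0,0,0,0.55],[0,0,1.2,0,0,0,0.55],[0,0,0,0,0,0,0.55]]'; python3 - <<'E'
from h import *
cam('wrist','w1.png')
go([.553,-.3413,.046],np.radians(-93.2))
E
```

```text
time_s: 1.95
tool_pos: [0.5509, -0.3433, 0.1499]
orientation: [0.001, 1.0, -0.031, -0.004]
ft_force: [-0.2, 0.0, -0.5]
opening: 0.0467
t 2.0 pos [ 0.5513 -0.3437  0.1508] open 0.0471 F [0.6 0.  0.2]
tool x [ 0.998 -0.062 -0.006] y [-0.062 -0.998  0.002] z [-0.007 -0.002 -1.   ]
turn units [ 0.019  0.062 -0.06 ]
shift cm now-axes [ 0.22 -0.27 10.48] in final axes [ 0.16 -0.25 10.48]
```

View pics/w1.png

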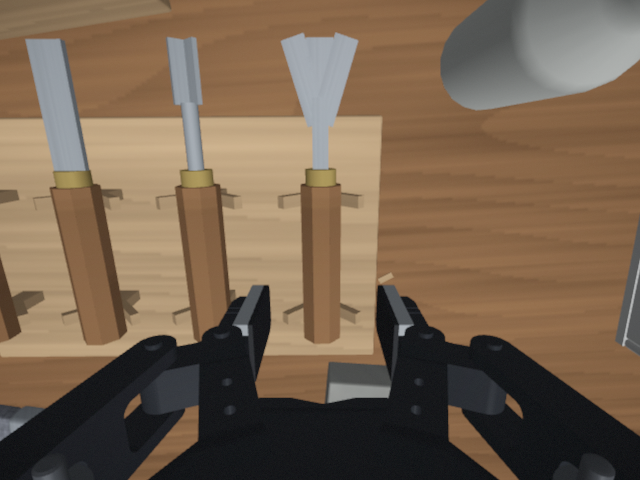

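The fishtail handle is centred between the jaws (u ≈ 322) and parallel to the view. I'll measure once more, then descend.

```bash
python3 - <<'E'
from m import *
c=cam('wrist')
p=axis(c,(290,176,350,350))
for a in [(321,180),(322,345)]:print(ray(c,a,.058))
# ferrule brass front/back, mid
hsv=cv2.cvtColor(c['img'],cv2.COLOR_RGB2HSV)
go([.553,-.3413,.046],np.radians(-93.2))
E
```

```text
[ 300  186   40  158 5839] size [157.  39.] mid [ 0.5352 -0.34    0.055 ] len 0.1144 hdg -3.7 ce [ 0.5408 -0.341   0.055 ]
[ 0.59637044 -0.34494155  0.058     ]
[ 0.47830059 -0.33816975  0.058     ]
t 2.05 pos [ 0.552  -0.344   0.1518] open 0.0469 F [-0.8  0.  -0.2]
tool x [ 0.998 -0.062 -0.005] y [-0.062 -0.998  0.003] z [-0.005 -0.002 -1.   ]
turn units [ 0.026  0.045 -0.06 ]
shift cm now-axes [ 0.13 -0.3  10.58] in final axes [ 0.09 -0.27 10.58]
```

```bash
python3 -m handwheel '[[0,-0.25,1.5,0,0.04,0,0.55],[0,0,1.6,0,0,0,0.55],[0,0,1.6,0,0,0,0.55],[0,0,1.6,0,0,0,0.55],[0,0,1.5,0,0,0,0.55],[0,0,1.4,0,0,0,0.55],[0,0,1,0,0,0,0.55],[0,0,0.3,0,0,0,0.55]]' 30; python3 - <<'E'
from h import *
cam('wrist','w2.png')
go([.552,-.3414,.046],np.radians(-93.5))
E
```

```text
time_s: 2.85
tool_pos: [0.5556, -0.3474, 0.0477]
orientation: [0.005, 0.999, -0.033, 0.005]
ft_force: [-0.4, 0.5, 0.4]
opening: 0.0469
t 2.9 pos [ 0.5555 -0.3473  0.0476] open 0.0466 F [ 0.1 -1.3  0.5]
tool x [ 0.998 -0.066  0.011] y [-0.066 -0.998  0.01 ] z [ 0.01 -0.01 -1.  ]
turn units [ 0.093 -0.105 -0.05 ]
shift cm now-axes [-0.39 -0.57  0.15] in final axes [-0.38 -0.57  0.16]
```

View pics/w2.png

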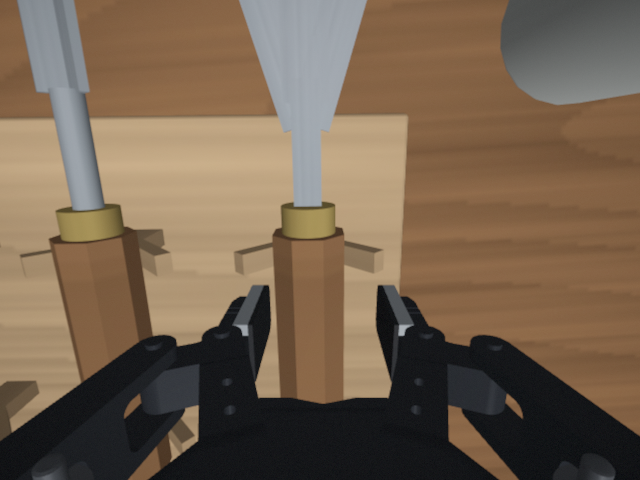

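The fingers straddle the handle, whose axis is at u ≈ 309 against the jaw middle at 322, so the arm drifted about 5 mm. I'll correct that and close.

```bash
python3 -m handwheel '[[-0.2,-0.3,0.1,0.09,-0.1,-0.05,0.55],[-0.2,-0.27,0.05,0,0,0,0.55],[0,0,0,0,0,0,0.55],[0,0,0,0,0,0,0.55],[0,0,0,0,0,0,0.55],[0,0,0,0,0,0,0.55],[0,0,0,0,0,0,0.55],[0,0,0,0,0,0,0.55]]' 30; python3 - <<'E'
from h import *
go([.552,-.3414,.046],np.radians(-93.5))
E
```

```text
time_s: 3.7
tool_pos: [0.5532, -0.3417, 0.0484]
orientation: [0.001, 1.0, -0.03, 0.002]
ft_force: [0.3, -0.1, 0.5]
opening: 0.0468
t 3.7 pos [ 0.5532 -0.3417  0.0484] open 0.0468 F [ 0.3 -0.1  0.5]
tool x [ 0.998 -0.06   0.004] y [-0.06  -0.998  0.001] z [ 0.004 -0.002 -1.   ]
turn units [ 0.014 -0.035  0.006]
shift cm now-axes [-0.13 -0.02  0.24] in final axes [-0.13 -0.02  0.24]
```

```bash
python3 -m handwheel '[[0,0,0.25,0,0,0,0.55],[0,0,0,0,0,0,0.2],[0,0,0,0,0,0,0.15],[0,0,0,0,0,0,0.15],[0,0,0,0,0,0,0.15],[0,0,0,0,0,0,0.15],[0,0,0,0,0,0,0.15],[0,0,0,0,0,0,0.15]]' 40; python3 - <<'E'
from h import *
go([.552,-.3414,.046],np.radians(-93.5))
cam('wrist','w3.png')
E
```

```text
time_s: 4.5
tool_pos: [0.5533, -0.3422, 0.0459]
orientation: [0.001, 1.0, -0.03, 0.002]
ft_force: [-0.8, -0.0, 1.6]
opening: 0.0252
t 4.5 pos [ 0.5533 -0.3422  0.0459] open 0.0252 F [-0.8 -0.   1.6]
tool x [ 0.998 -0.06   0.004] y [-0.06  -0.998  0.002] z [ 0.004 -0.002 -1.   ]
turn units [ 0.02  -0.039  0.006]
shift cm now-axes [-0.14 -0.07 -0.01] in final axes [-0.14 -0.07 -0.01]
```

View pics/w3.png

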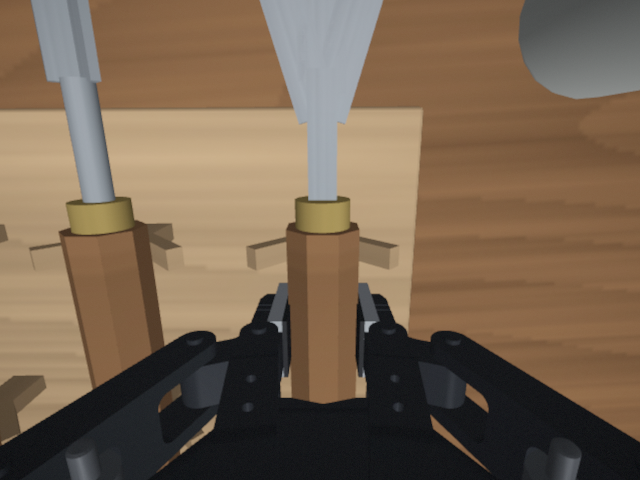

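The tool is gripped: opening 25 mm, handle centred, with the front rest's arms at (270,252) and (378,252) as the reference for seating. I'll lift it now.

```bash
python3 -m handwheel '[[0,0,-0.7,0,0,0,0.15],[0,0,-1.5,0,0,0,0.15],[0,0,-2.5,0,0,0,0.15],[0,0,-3,0,0,0,0.15],[0,0,-3.5,0,0,0,0.15],[0,0,-3.5,0,0,0,0.15],[0,0,-3.5,0,0,0,0.15],[0,0,-2,0,0,0,0.15]]' 50; python3 - <<'E'
from h import *
go([.496,.2865,.25],np.radians(-32.5))
cam('wrist','w4.png')
E
```

```text
time_s: 5.35
tool_pos: [0.5499, -0.3396, 0.2578]
orientation: [-0.001, 1.0, -0.03, -0.001]
ft_force: [0.1, -1.1, -1.6]
opening: 0.0244
t 5.35 pos [ 0.5499 -0.3396  0.2578] open 0.0244 F [ 0.1 -1.1 -1.6]
tool x [ 0.998 -0.06  -0.003] y [-0.06  -0.998 -0.002] z [-0.003  0.002 -1.   ]
turn units [ -0.032   0.013 -10.159]
shift cm now-axes [ -9.14 -62.17   0.94] in final axes [ 49.91 -38.18   0.78]
```

View pics/w4.png

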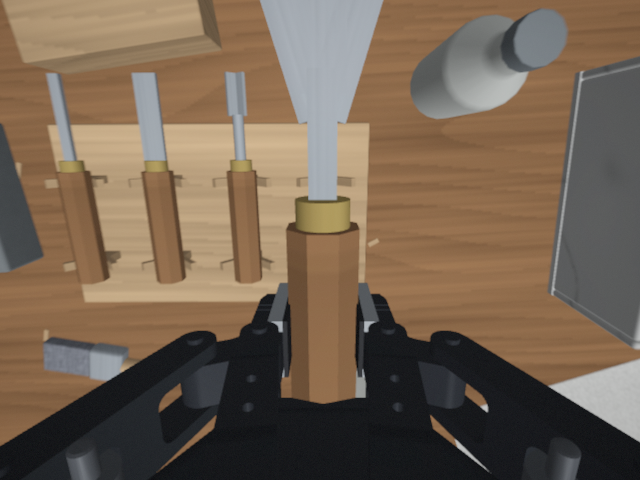

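```bash
python3 -m handwheel '[[-0.4,-2.5,0,0,0,-0.6,0.15],[-0.3,-4.2,0,0,0,-0.7,0.15],[0,-4.2,0,0,0,-0.7,0.15],[0.3,-4.2,0,0,0,-0.7,0.15],[0.6,-4.2,0,0,0,-0.7,0.15],[0.9,-4.1,0,0,0,-0.7,0.15],[1.1,-4.1,0,0,0,-0.7,0.15],[1.4,-4,0,0,0,-0.7,0.15]]'; python3 - <<'E'
from h import *
go([.496,.2865,.25],np.radians(-32.5))
E
```

```text
time_s: 6.2
tool_pos: [0.5191, -0.0199, 0.2647]
orientation: [0.007, 0.966, 0.258, 0.004]
ft_force: [0.5, -0.2, -0.9]
opening: 0.0244
t 6.2 pos [ 0.5191 -0.0199  0.2647] open 0.0244 F [ 0.5 -0.2 -0.9]
tool x [0.867 0.499 0.003] y [ 0.499 -0.867  0.015] z [ 0.01  -0.011 -1.   ]
turn units [ 1.460e-01  2.000e-03 -4.595e+00]
shift cm now-axes [ 13.28 -27.73   1.11] in final axes [ 24.6  -18.41   1.47]
```

```bash
python3 -m handwheel '[[1.7,-3.5,0,0.1,0,-0.6,0.15],[1.9,-3.4,0.2,0,0,-0.6,0.15],[2.1,-3.3,0.2,0,0,-0.6,0.15],[2.3,-3.2,0.2,0,0,-0.6,0.15],[2.5,-3,0.2,0,0,-0.6,0.15],[2.6,-2.8,0.2,0,0,-0.6,0.15],[2.8,-2.7,0.2,0,0,-0.5,0.15],[2,-1.8,0,0,0,-0.4,0.15]]'; python3 - <<'E'
from h import *
go([.496,.2865,.22],np.radians(-32.5))
cam('wrist','w5.png')
E
```

```text
time_s: 7.0
tool_pos: [0.4846, 0.2916, 0.2551]
orientation: [0.003, 0.873, 0.487, 0.003]
ft_force: [0.7, 0.7, -0.7]
opening: 0.0246
t 7.0 pos [0.4846 0.2916 0.2551] open 0.0246 F [ 0.7  0.7 -0.7]
tool x [0.525 0.851 0.002] y [ 0.851 -0.525  0.007] z [ 0.007 -0.002 -1.   ]
turn units [ 0.067 -0.022  0.133]
shift cm now-axes [0.16 1.21 3.52] in final axes [0.18 1.23 3.51]
```

View pics/w5.png

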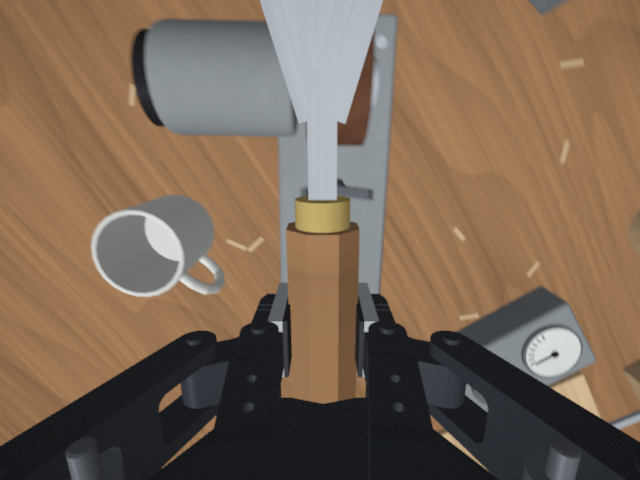

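Over the honer: the base lies between u ≈ 285 and 382 and the front rest peeks out at (352,192), so the tool sits a bit to its left. I'll measure the base and the rest.

```bash
python3 - <<'E'
from h import *
c=cam('wrist'); img=c['img']
g=cv2.cvtColor(img,cv2.COLOR_RGB2GRAY).astype(float); s=img.astype(int); sat=s.max(2)-s.min(2)
def edge(v,lo,hi,right):
    # grey base (low sat) -> wood (high sat)
    row=sat[v,lo:hi]>25
    idx=np.nonzero(row if right else ~row)[0]
    return lo+idx[0]-.5
Rr=[(edge(v,366,420,True),v) for v in range(60,280,10)]
L=[(edge(v,262,300,False),v) for v in range(150,190,5)]+[(edge(v,262,285,False),v) for v in range(240,290,10)]
for n,e in(('R',Rr),('L',L)):
    W=np.array([ray(c,p,.03) for p in e]); 
    vx,vy,x0,y0=cv2.fitLine(W[:,:2].astype(np.float32),cv2.DIST_HUBER,0,.01,.01).ravel()
    if vy<0: vx,vy=-vx,-vy
    print(n,[round(float(a)) for a,_ in e]); print(np.degrees(np.arctan2(vy,vx)),x0,y0)
    h=np.radians(57.3); nrm=np.array([-np.sin(h),np.cos(h)])
    print('perp',np.array([x0,y0])@nrm, 'tcp perp',st()[1][:2]@nrm)
cv2.imwrite('pics/z5.png',cv2.resize(img[150:300,260:400,::-1],None,fx=4,fy=4))
E
```

```text
Traceback (most recent call last):
IndexError: index 0 is out of bounds for axis 0 with size 0
```

```bash
cat > edg.py <<'E'
from h import *
def run(c,rl,rr,lo,hi,lo2,hi2,H=57.3):
    img=c['img']; s=img.astype(int); sat=s.max(2)-s.min(2)
    for n,rows,a,b,right in(('R',rr,lo2,hi2,True),('L',rl,lo,hi,False)):
        e=[]
        for v in rows:
            row=sat[v,a:b]>25; idx=np.nonzero(row if right else ~row)[0]
            if len(idx) and idx[0]>0: e.append((a+idx[0]-.5,v))
        W=np.array([ray(c,p,.03) for p in e])
        vx,vy,x0,y0=cv2.fitLine(W[:,:2].astype(np.float32),cv2.DIST_HUBER,0,.01,.01).ravel()
        if vy<0: vx,vy=-vx,-vy
        h=np.radians(H); nrm=np.array([-np.sin(h),np.cos(h)])
        print(n,[round(float(q)) for q,_ in e],'hdg',np.degrees(np.arctan2(vy,vx)).round(2),'perp',(np.array([x0,y0])@nrm).round(4),'tcp perp',(st()[1][:2]@nrm).round(4))
E
python3 - <<'E'
from edg import *
c=cam('wrist'); run(c,list(range(145,285,5)),list(range(40,285,10)),262,300,372,420)
cv2.imwrite('pics/z5.png',cv2.resize(c['img'][150:300,260:400,::-1],None,fx=4,fy=4))
go(None)
E
```

```text
R [394, 394, 392, 392, 392, 390, 390, 388, 388, 388, 386, 386, 386, 384, 384] hdg 57.11 perp -0.3167 tcp perp -0.2508
L [282, 282, 282, 282, 282, 282, 284, 284, 284, 284, 284, 284, 284, 284, 284, 284, 284, 284, 284, 284, 284, 284, 284, 284, 284, 284, 284, 284] hdg 57.04 perp -0.2077 tcp perp -0.2508
t 7.15 pos [0.4847 0.2908 0.2551] open 0.0244 F [ 0.2 -0.8 -1.4]
tool x [0.526 0.851 0.002] y [ 0.85  -0.526  0.007] z [ 0.007 -0.002 -1.   ]
turn units [0. 0. 0.]
```

View pics/z5.png

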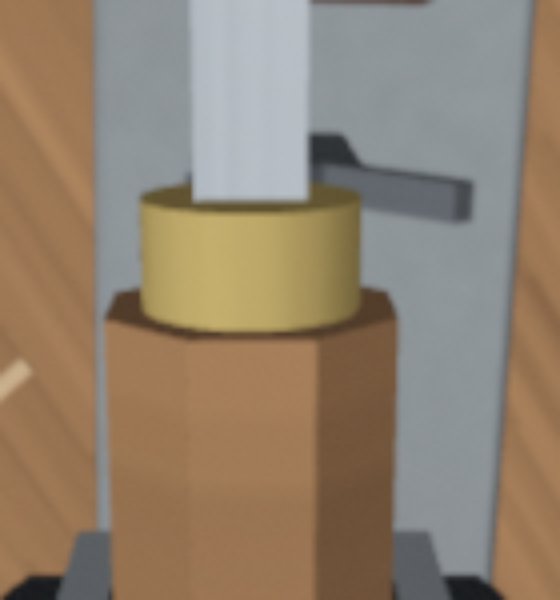

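```bash
python3 - <<'E'
from h import *
c=cam('wrist'); h=np.radians(57.1); u=np.array([np.cos(h),np.sin(h)]); n=np.array([-u[1],u[0]])
p=st()[1]
for px in [(376.5,195),(377,205),(352,192.5)]:
    w=ray(c,px,.116); print(w, w[:2]@u,w[:2]@n, 'tcp',p[:2]@u,p[:2]@n)
s=np.array([.4875,.273]); print('top est seat',s@u,s@n)
E
```

```text
[0.53614046 0.29468376 0.116     ] 0.5386401380904743 -0.29008948989694067 tcp 0.5058823318321186 -0.250980526345349
[0.53265435 0.28768353 0.116     ] 0.5308690365184916 -0.2909648302721644 tcp 0.5058823318321186 -0.250980526345349
[0.5210476  0.30629782 0.116     ] 0.5401934779973625 -0.2711087634223859 tcp 0.5058823318321186 -0.250980526345349
top est seat 0.4940137673688467 -0.2610280591239933
```

```bash
python3 -m handwheel '[[0.2,0.5,0.8,0.05,0,0.2,0.15],[0,0.6,1.5,0,0,0,0.15],[0,0,2,0,0,0,0.15],[0,0,2,0,0,0,0.15],[0,0,1.6,0,0,0,0.15],[0,0,1,0,0,0,0.15],[0,0,0.5,0,0,0,0.15],[0,0,0,0,0,0,0.15]]'; python3 - <<'E'
from edg import *
h=np.radians(57.1); u=np.array([np.cos(h),np.sin(h)]); n=np.array([-u[1],u[0]])
t=u*.508-n*.2618
c=cam('wrist','w6.png'); go([t[0],t[1],.1079],np.radians(57.1-90))
E
```

```text
time_s: 8.0
tool_pos: [0.5035, 0.2681, 0.1562]
orientation: [0.006, 0.886, 0.464, -0.0]
ft_force: [0.4, -0.6, -1.2]
opening: 0.0246
t 8.05 pos [0.5037 0.2682 0.1567] open 0.0247 F [ 0.8  0.3 -1.2]
tool x [ 0.57   0.821 -0.005] y [ 0.821 -0.57   0.011] z [ 0.006 -0.01  -1.   ]
turn units [ 0.103  0.048 -0.312]
shift cm now-axes [ 0.9  -1.63  4.86] in final axes [ 0.92 -1.54  4.88]
```

View pics/w6.png

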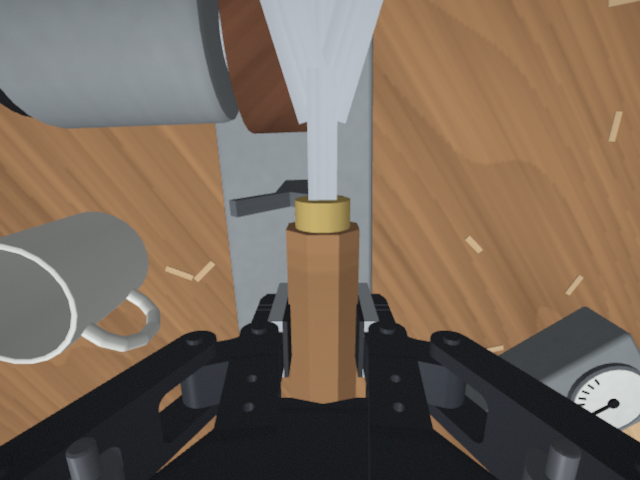

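The tool is now too far to -y of the seat: the left rest arm shows at (265,203) and the right one is hidden. I'll correct that at this height.

```bash
python3 -m handwheel '[[0.4,-0.8,0,0.1,0.05,-0.2,0.15],[0.4,-0.6,0,0,0,-0.1,0.15],[0,0,0,0,0,0,0.15],[0,0,0,0,0,0,0.15],[0,0,0,0,0,0,0.15],[0,0,0,0,0,0,0.15],[0,0,0,0,0,0,0.15],[0,0,0,0,0,0,0.15]]'; python3 - <<'E'
from edg import *
h=np.radians(57.1); u=np.array([np.cos(h),np.sin(h)]); n=np.array([-u[1],u[0]])
t=u*.508-n*.2618
c=cam('wrist','w7.png'); go([t[0],t[1],.1079],np.radians(57.1-90))
E
```

```text
time_s: 8.85
tool_pos: [0.4972, 0.2857, 0.1595]
orientation: [-0.001, 0.878, 0.479, 0.003]
ft_force: [0.2, -0.1, -1.2]
opening: 0.0249
t 8.9 pos [0.4972 0.2857 0.1594] open 0.0244 F [-0.7  0.5 -1. ]
tool x [0.541 0.841 0.006] y [ 0.841 -0.541  0.001] z [ 0.004  0.004 -1.   ]
turn units [ 0.012 -0.059  0.022]
shift cm now-axes [-0.23 -0.05  5.15] in final axes [-0.2  -0.04  5.15]
```

View pics/w7.png

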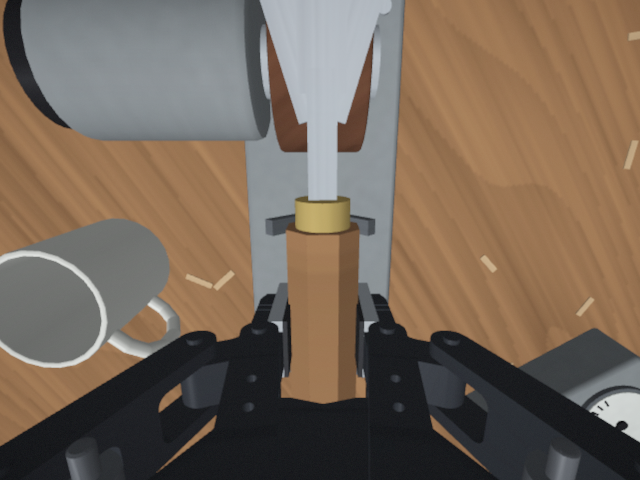

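Rest arm ends are at (267,226) and (374,226), symmetric about the handle at u ≈ 322 with the wheel ahead. I'll measure the along-tool position from them.

```bash
python3 - <<'E'
from edg import *
h=np.radians(57.1); u=np.array([np.cos(h),np.sin(h)]); n=np.array([-u[1],u[0]])
c=cam('wrist'); p=st()[1]
run(c,list(range(155,205,5)),list(range(155,290,5)),235,262,380,410,57.1)
cv2.imwrite('pics/z7.png',cv2.resize(c['img'][190:270,240:400,::-1],None,fx=5,fy=5))
# same for rack reference picture: rest-vs-tool in the rack, tool axes relative
w=cv2.imread('pics/w3.png'); cv2.imwrite('pics/z3.png',cv2.resize(w[190:290,230:410],None,fx=4,fy=4))
for q in [(267,222),(374,222),(267,233),(374,233)]:
    a=ray(c,q,.116)[:2]-p[:2]; print(q,a@u,a@n)
E
```

```text
R [396, 396, 396, 396, 394, 394, 394, 394, 394, 394, 394, 392, 392, 392, 392, 392, 392, 392, 390, 390, 390, 390, 390, 390, 390, 390, 388] hdg 57.27 perp -0.3144 tcp perp -0.2622
L [244, 246, 246, 246, 246, 246, 246, 246, 248, 248] hdg 57.31 perp -0.2055 tcp perp -0.2622
(267, 222) 0.030625192115317768 0.02877631489815896
(374, 222) 0.030751462400931583 -0.025210380110335537
(267, 233) 0.024899918590683353 0.0290073066038306
(374, 233) 0.025025291726142103 -0.025449906463747736
```

View pics/z7.png

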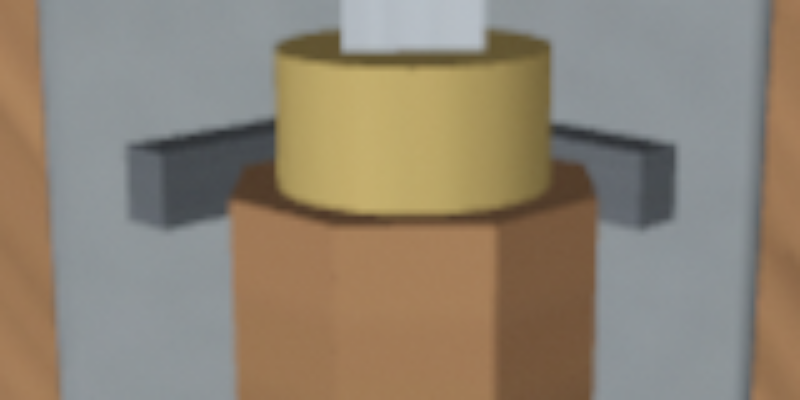

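View pics/z3.png

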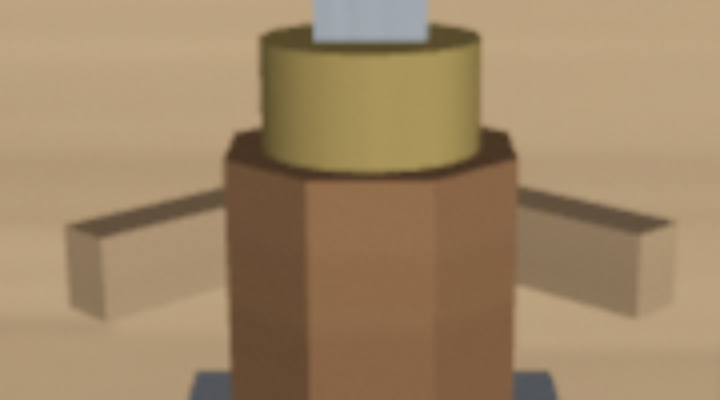

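```bash
python3 - <<'E'
from h import *
c=cam('wrist'); s,p,q=st(); M=q.as_matrix()
# camera in tool frame (fixed)
Rm,_=cv2.Rodrigues(np.array(c['rvec'],float)); t=np.array(c['tvec'],float).ravel(); o=-Rm.T@t
ot=M.T@(o-p); D=M.T@Rm.T@np.linalg.inv(c['K'])
def tool_at(px,ztool):
    d=D@np.array([px[0],px[1],1.]); return (ot+d*(ztool-ot[2])/d[2])
# rack ref: tcp z .0459, rest top .054 -> tool z = -(.054-.0459)
for px in [(246.7,247),(398.7,245.5)]: print('rack',tool_at(px,-.0081)*1000)
zt=p[2]-.116
for px in [(265.6,219.2),(374.8,219.2)]: print('hon',tool_at(px,zt)*1000)
for px in [(297,125+100),(347,225)]: print(px,tool_at(px,-.002)*1000)
go(None)
E
```

```text
rack [ 32.99969109 -27.89537812  -8.1       ]
rack [33.57602491 26.61659095 -8.1       ]
hon [ 31.9065552  -29.37526395  43.44908085]
hon [31.92004021 25.5331791  43.44908085]
(297, 225) [ 39.66672469 -10.14978995  -2.        ]
(347, 225) [39.67135034  8.3780367  -2.        ]
t 9.0 pos [0.4972 0.2858 0.1594] open 0.0245 F [ 0.1 -0.1 -0.8]
tool x [0.541 0.841 0.006] y [ 0.841 -0.541  0.001] z [ 0.004  0.004 -1.   ]
turn units [0. 0. 0.]
```

```bash
python3 -m handwheel '[[-0.15,-0.1,0.6,0,-0.05,0,0.15],[0,0,0.8,0,0,0,0.15],[0,0,0.8,0,0,0,0.15],[0,0,0.7,0,0,0,0.15],[0,0,0.5,0,0,0,0.15],[0,0,0.2,0,0,0,0.15],[0,0,0,0,0,0,0.15],[0,0,0,0,0,0,0.15]]'; python3 - <<'E'
from h import *
go([.4954,.2854,.1079],np.radians(57.25-90))
E
```

```text
time_s: 9.8
tool_pos: [0.4949, 0.2846, 0.119]
orientation: [0.001, 0.878, 0.479, -0.001]
ft_force: [0.6, 0.3, -1.4]
opening: 0.0246
t 9.8 pos [0.4949 0.2846 0.119 ] open 0.0246 F [ 0.6  0.3 -1.4]
tool x [ 0.541  0.841 -0.002] y [ 0.841 -0.541  0.   ] z [-0.001 -0.001 -1.   ]
turn units [ 0.003  0.015 -0.002]
shift cm now-axes [0.09 0.   1.11] in final axes [0.09 0.   1.11]
```

```bash
python3 -m handwheel '[[0.05,0,0.2,0,0,0,0.15],[0.03,0,0.2,0,0,0,0.15],[0,0,0.2,0,0,0,0.15],[0,0,0.15,0,0,0,0.15],[0,0,0.1,0,0,0,0.15],[0,0,0,0,0,0,0.15],[0,0,0,0,0,0,0.15],[0,0,0,0,0,0,0.15]]'; python3 - <<'E'
from h import *
go([.4954,.2854,.1079],np.radians(57.25-90)); cam('wrist','w8.png')
E
```

```text
time_s: 10.6
tool_pos: [0.496, 0.2857, 0.1106]
orientation: [0.0, 0.878, 0.479, 0.0]
ft_force: [-0.2, -0.3, -1.3]
opening: 0.0247
t 10.6 pos [0.496  0.2857 0.1106] open 0.0247 F [-0.2 -0.3 -1.3]
tool x [0.541 0.841 0.   ] y [ 0.841 -0.541  0.001] z [ 0.001 -0.    -1.   ]
turn units [ 0.011 -0.003 -0.004]
shift cm now-axes [-0.06 -0.03  0.27] in final axes [-0.06 -0.03  0.27]
```

View pics/w8.png

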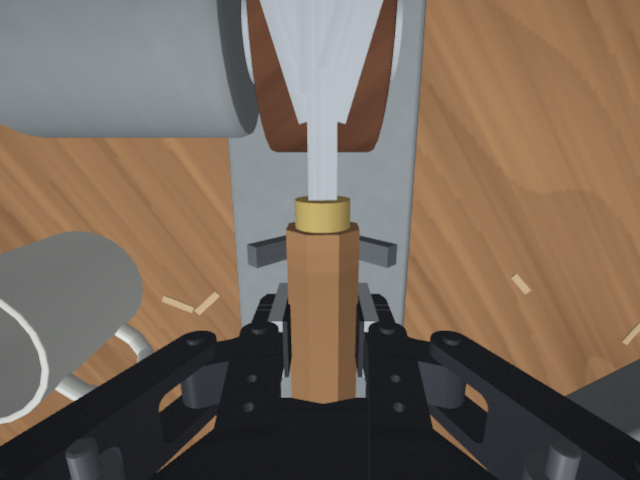

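The rest arms show at (248,256) and (396,255), matching the rack reference, and the blade is over the wheel. I'll lower the last 3 mm.

```bash
python3 -m handwheel '[[-0.05,0,0.1,0,0,0,0.15],[0,0,0.1,0,0,0,0.15],[0,0,0,0,0,0,0.15],[0,0,0.03,0,0,0,0.15],[0,0,0,0,0,0,0.15],[0,0,0,0,0,0,0.15],[0,0,0,0,0,0,0.15],[0,0,0,0,0,0,0.15]]'; python3 - <<'E'
from h import *
go([.4954,.2854,.1079],np.radians(57.25-90))
E
```

```text
time_s: 11.45
tool_pos: [0.4958, 0.2854, 0.1084]
orientation: [0.0, 0.878, 0.479, 0.001]
ft_force: [0.3, 0.6, -0.7]
opening: 0.0248
t 11.45 pos [0.4958 0.2854 0.1084] open 0.0248 F [ 0.3  0.6 -0.7]
tool x [0.541 0.841 0.001] y [ 0.841 -0.541  0.001] z [ 0.001 -0.    -1.   ]
turn units [ 0.011 -0.007 -0.004]
shift cm now-axes [-0.02 -0.03  0.05] in final axes [-0.02 -0.03  0.05]
```

```bash
python3 -m handwheel '[[0,0,0.06,0,0,0,0.15],[0,0,0,0,0,0,0.15],[0,0,0.05,0,0,0,0.15],[0,0,0,0,0,0,0.15],[0,0,0,0,0,0,0.15],[0,0,0,0,0,0,0.15],[0,0,0,0,0,0,0.15],[0,0,0,0,0,0,0.15]]'; python3 - <<'E'
from h import *
for i in range(3):
  c=cam('top'); print(np.round(r.state()['ft_force'],1))
go([.4954,.2854,.1079],np.radians(57.25-90))
E
```

```text
time_s: 12.25
tool_pos: [0.4956, 0.2856, 0.1081]
orientation: [0.0, 0.878, 0.479, 0.001]
ft_force: [-1.2, -0.2, 2.0]
opening: 0.0243
[-0.9 -0.2  2.1]
[-1.5  0.6  0.7]
[-1.  -0.3  1. ]
t 12.4 pos [0.4956 0.2856 0.1081] open 0.0249 F [-1.  -0.3  1. ]
tool x [0.541 0.841 0.001] y [ 0.841 -0.541  0.001] z [ 0.002  0.    -1.   ]
turn units [ 0.013 -0.01  -0.002]
shift cm now-axes [-0.03 -0.    0.02] in final axes [-0.03 -0.    0.02]
```

Contact: the force has turned from -1.3 to about +1.5 N at the expected height. I'll release gradually.

```bash
python3 -m handwheel '[[0,0,0,0,0,0,0.33],[0,0,0,0,0,0,0.37],[0,0,0,0,0,0,0.45],[0,0,0,0,0,0,0.55],[0,0,0,0,0,0,0.55],[0,0,0,0,0,0,0.55],[0,0,0,0,0,0,0.55],[0,0,0,0,0,0,0.55]]' 20; python3 - <<'E'
from h import *
go([.4956,.2856,.22],np.radians(57.25-90)); cam('wrist','w9.png')
E
```

```text
time_s: 13.2
tool_pos: [0.4963, 0.2857, 0.1077]
orientation: [0.0, 0.878, 0.479, 0.001]
ft_force: [-0.6, 0.4, 0.4]
opening: 0.0472
t 13.2 pos [0.4963 0.2857 0.1077] open 0.0472 F [-0.6  0.4  0.4]
tool x [0.541 0.841 0.002] y [ 0.841 -0.541  0.002] z [ 0.003  0.001 -1.   ]
turn units [ 0.017 -0.02  -0.005]
shift cm now-axes [ -0.03  -0.03 -11.23] in final axes [ -0.05  -0.05 -11.23]
```

View pics/w9.png

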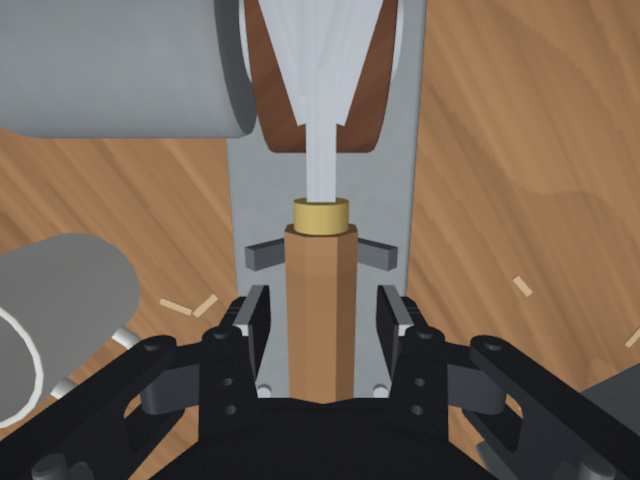

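Released: jaws at 47 mm, the handle sits in the rests unmoved and the blade lies over the wheel. I'll raise the arm and go to the button.

```bash
python3 -m handwheel '[[0,0,-1,0,0,0,0.55],[0,0,-2,0,0,0,0.55],[0,0,-3,0,0,0,0.55],[0,0,-3,0,0,0,0.55],[0,0,-2,0,0,0,0.55],[-1.5,1.5,-1,0,0,0,0.3],[-3,3,0,0,0,0,0],[-3,3,0,0,0,0,0]]'; python3 - <<'E'
from h import *
go([.549,.0296,.16],np.radians(57.25-90)); cam('wrist','w10.png')
E
```

```text
time_s: 14.05
tool_pos: [0.5177, 0.1891, 0.238]
orientation: [-0.002, 0.874, 0.485, 0.005]
ft_force: [1.2, -1.6, 0.9]
opening: 0.0035
t 14.05 pos [0.5177 0.1891 0.238 ] open 0.0035 F [ 1.2 -1.6  0.9]
tool x [0.529 0.849 0.011] y [ 0.849 -0.529  0.001] z [ 0.007  0.009 -1.   ]
turn units [ 0.005 -0.109  0.139]
shift cm now-axes [-11.97  11.08   7.68] in final axes [-11.72  11.26   7.8 ]
```

View pics/w10.png

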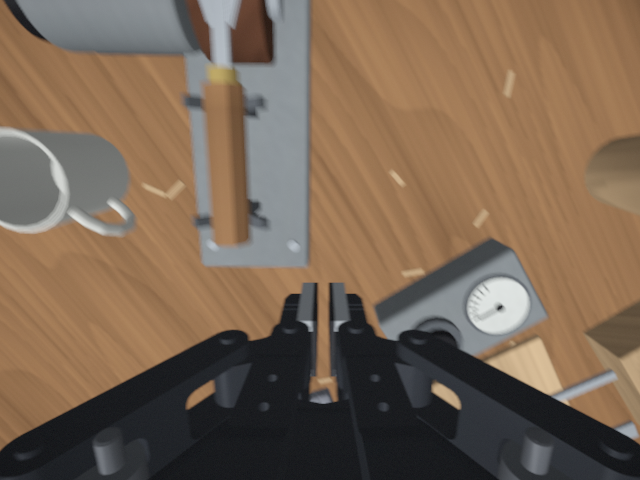

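The chisel lies straight in both rests, with the handle from (222,80) to (230,240). I'll continue and stop short of the button, so that it stays in the wrist view.

```bash
python3 -m handwheel '[[-3,2,0,0,-0.1,0.1,0],[-3.5,2,0,0,0,0,0],[-3.5,2,0,0,0,0,0],[-3,2,0,0,0,0,0],[-2.5,1.5,0,0,0,0,0],[-1.5,1,0,0,0,0,0],[0,0,0,0,0,0,0],[0,0,0,0,0,0,0]]'; python3 - <<'E'
from h import *
go([.549,.0296,.16],np.radians(57.25-90)); cam('wrist','w11.png')
E
```

```text
time_s: 14.9
tool_pos: [0.5154, -0.0313, 0.244]
orientation: [0.006, 0.881, 0.472, 0.001]
ft_force: [-0.4, 1.1, 0.7]
opening: -0.0001
t 14.9 pos [ 0.5154 -0.0313  0.244 ] open -0.0001 F [-0.4  1.1  0.7]
tool x [ 0.554  0.832 -0.003] y [ 0.832 -0.554  0.011] z [ 0.007 -0.009 -1.   ]
turn units [ 0.105  0.03  -0.15 ]
shift cm now-axes [ 6.96 -0.67  8.38] in final axes [ 6.94 -0.47  8.4 ]
```

View pics/w11.png

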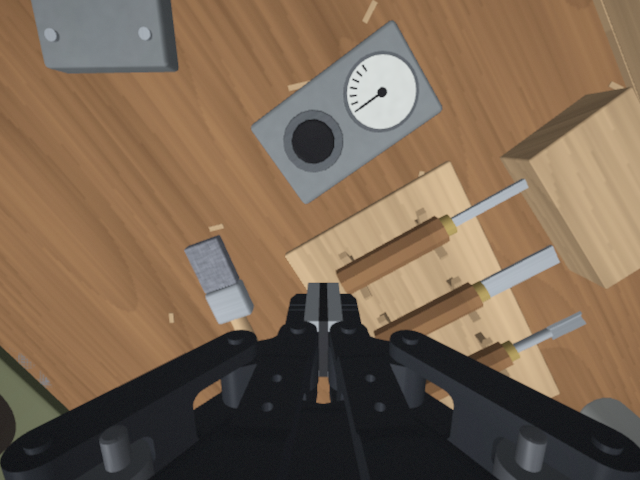

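```bash
python3 - <<'E'
from h import *
c=cam('wrist'); P=pts(c); t=cam('top'); Pt=pts(t)
def blob(c,box):
    g=c['img'].max(2); m=(g<60).astype(np.uint8); k=np.zeros_like(m); k[box[1]:box[3],box[0]:box[2]]=1
    n,l,s,ce=cv2.connectedComponentsWithStats(m&k); i=1+np.argmax(s[1:,4]); return s[i],ce[i],l==i
s,ce,m=blob(c,(280,105,350,180)); print(s,ce,'depth pt',np.median(P[m],0))
s2,ce2,m2=blob(t,(286,228,312,256)); print(s2,ce2,np.median(Pt[m2],0))
print('box top',np.median(P[150:158,270:278].reshape(-1,3),0))
for z in(.055,.06,.065,.07): print(z,ray(c,ce,z),ray(t,ce2,z))
E
```

```text
[ 292  119   42   44 1444] [312.78601108 140.93628809] depth pt [0.54812336 0.03053266 0.07548473]
[288 228  24  28 295] [297.7220339  239.84067797] [0.5326896  0.00725779 0.59062113]
box top [0.51246462 0.04128454 0.05159711]
0.055 [0.54779943 0.03075872 0.055     ] [0.55515851 0.03121402 0.055     ]
0.06 [0.54787227 0.0307129  0.06      ] [0.55492248 0.03098501 0.06      ]
0.065 [0.54794511 0.03066707 0.065     ] [0.55468645 0.030756   0.065     ]
0.07 [0.54801795 0.03062124 0.07      ] [0.55445042 0.03052698 0.07      ]
```

```bash
python3 -m handwheel '[[2,-0.1,1,0.1,0,-0.15,0],[2.5,-0.2,2,0,0,0,0],[2,-0.1,2.5,0,0,0,0],[0.5,0,2.5,0,0,0,0],[0,0,2.5,0,0,0,0],[0,0,1.8,0,0,0,0],[0,0,0.5,0,0,0,0],[0,0,0,0,0,0,0]]'; python3 - <<'E'
from h import *
go([.548,.0305,.092],np.radians(57.25-90))
E
```

```text
time_s: 15.85
tool_pos: [0.5531, 0.0474, 0.1124]
orientation: [-0.001, 0.873, 0.488, 0.003]
ft_force: [-0.2, 0.4, 0.5]
opening: -0.0002
t 15.85 pos [0.5531 0.0474 0.1124] open -0.0002 F [-0.2  0.4  0.5]
tool x [0.523 0.852 0.006] y [ 0.852 -0.523  0.   ] z [ 0.003  0.005 -1.   ]
turn units [ 0.002 -0.056  0.201]
shift cm now-axes [-1.72  0.45  2.03] in final axes [-1.7   0.48  2.04]
```

```bash
python3 -m handwheel '[[-0.9,0.2,0,0,-0.05,0.1,0],[-0.7,0.25,0,0,0,0.1,0],[0,0,0,0,0,0,0],[0,0,0.4,0,0,0,0],[0,0,0.4,0,0,0,0],[0,0,0.2,0,0,0,0],[0,0,0,0,0,0,0],[0,0,0,0,0,0,0]]'; python3 - <<'E'
from h import *
go([.548,.0305,.092],np.radians(57.25-90));cam('wrist','w12.png'); cam('scene','s12.png')
E
```

```text
time_s: 16.65
tool_pos: [0.5503, 0.0301, 0.1052]
orientation: [0.001, 0.878, 0.478, 0.003]
ft_force: [0.2, 0.1, 0.0]
opening: -0.0002
t 16.65 pos [0.5503 0.0301 0.1052] open -0.0002 F [0.2 0.1 0. ]
tool x [0.543 0.84  0.004] y [ 0.84  -0.543  0.005] z [ 0.007  0.001 -1.   ]
turn units [ 0.049 -0.04  -0.026]
shift cm now-axes [-0.1  -0.22  1.32] in final axes [-0.09 -0.21  1.32]
```

View pics/s12.png

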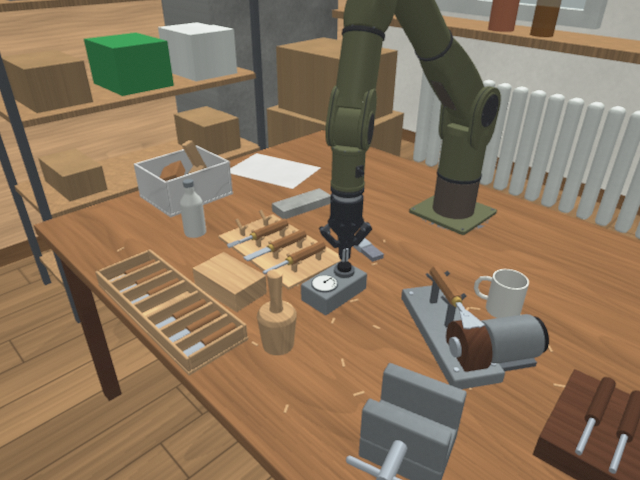

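The fingertips are right above the button at (344,262), and the chisel sits on the honer. I'll approach until contact.

```bash
python3 -m handwheel '[[-0.1,-0.15,0.3,0,0,0,0],[0,0,0.3,0,0,0,0],[0,0,0.3,0,0,0,0],[0,0,0.2,0,0,0,0],[0,0,0,0,0,0,0],[0,0,0,0,0,0,0],[0,0,0,0,0,0,0],[0,0,0,0,0,0,0]]'; python3 - <<'E'
from h import *
go([.548,.0305,.092],np.radians(57.25-90));cam('wrist','w13.png')
E
```

```text
time_s: 17.55
tool_pos: [0.5484, 0.0304, 0.0931]
orientation: [0.001, 0.878, 0.478, 0.003]
ft_force: [-0.2, 0.3, 0.2]
opening: 0.0002
t 17.55 pos [0.5484 0.0304 0.0931] open 0.0002 F [-0.2  0.3  0.2]
tool x [0.543 0.84  0.004] y [ 0.84  -0.543  0.005] z [ 0.006  0.001 -1.   ]
turn units [ 0.047 -0.04  -0.022]
shift cm now-axes [-0.01 -0.04  0.11] in final axes [-0.01 -0.04  0.11]
```

View pics/w13.png

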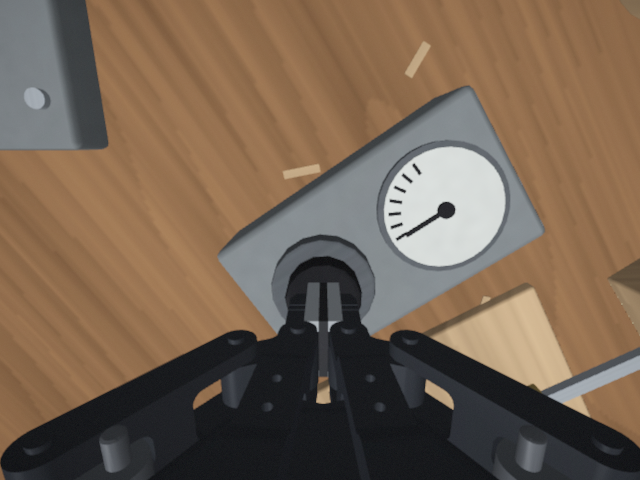

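```bash
python3 -m handwheel '[[0,0,0.2,0,0,0,0],[0,0,0.15,0,0,0,0],[0,0,0,0,0,0,0],[0,0,0,0,0,0,0],[0,0,0,0,0,0,0],[0,0,0,0,0,0,0],[0,0,0,0,0,0,0],[0,0,0,0,0,0,0]]'
```

```text
time_s: 18.4
tool_pos: [0.5487, 0.0305, 0.0901]
orientation: [0.001, 0.878, 0.478, 0.003]
ft_force: [-0.8, 0.2, 2.4]
opening: 0.0002
```

```bash
python3 -m handwheel '[[0,0,0.3,0,0,0,0],[0,0,0.3,0,0,0,0],[0,0,0.3,0,0,0,0],[0,0,0.2,0,0,0,0],[0,0,0.1,0,0,0,0],[0,0,0.1,0,0,0,0],[0,0,0.1,0,0,0,0],[0,0,0.1,0,0,0,0]]'
```

```text
time_s: 19.2
tool_pos: [0.5487, 0.0305, 0.083]
orientation: [0.004, 0.878, 0.478, 0.005]
ft_force: [-3.8, -0.0, 14.3]
opening: -0.0001
```

```bash
python3 -m handwheel '[[0,0,0.08,0,0,0,0],[0,0,0.08,0,0,0,0],[0,0,0.08,0,0,0,0],[0,0,0.08,0,0,0,0],[0,0,0.08,0,0,0,0],[0,0,0.08,0,0,0,0],[0,0,0.08,0,0,0,0],[0,0,0.08,0,0,0,0]]'; python3 - <<'E'
from h import *
cam('wrist','w14.png')
E
```

```text
time_s: 20.0
tool_pos: [0.5486, 0.0306, 0.083]
orientation: [0.006, 0.878, 0.478, 0.006]
ft_force: [-1.9, -0.4, 13.4]
opening: 0.0001
```

View pics/w14.png

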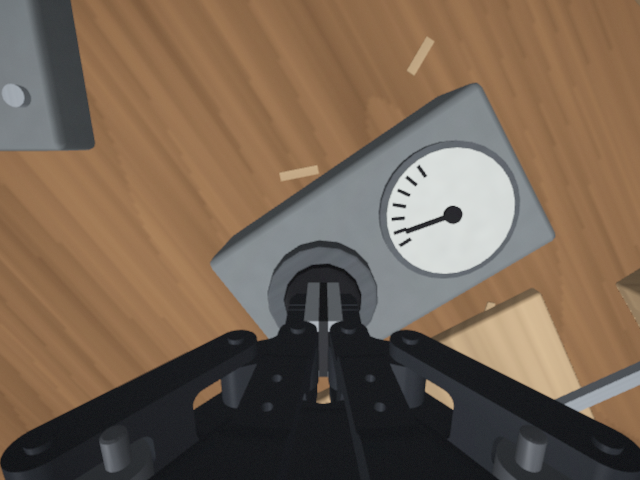

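The needle has moved to about the second tick (407,231), near 0.2 rad, so the button is held down and has been since about 18.75 s. I'll keep holding.

```bash
python3 -m handwheel '[[0,0,0.08,0,0,0,0],[0,0,0.08,0,0,0,0],[0,0,0.08,0,0,0,0],[0,0,0.08,0,0,0,0],[0,0,0.08,0,0,0,0],[0,0,0.08,0,0,0,0],[0,0,0.08,0,0,0,0],[0,0,0.08,0,0,0,0]]'
```

```text
time_s: 20.85
tool_pos: [0.5486, 0.0306, 0.083]
orientation: [0.008, 0.878, 0.479, 0.007]
ft_force: [-2.5, 0.0, 12.6]
opening: 0.0002
```

```bash
python3 -m handwheel '[[0,0,0.08,0,0,0,0],[0,0,0.08,0,0,0,0],[0,0,0.08,0,0,0,0],[0,0,0.08,0,0,0,0],[0,0,0.08,0,0,0,0],[0,0,0.08,0,0,0,0],[0,0,0.08,0,0,0,0],[0,0,0.08,0,0,0,0]]'
```

```text
time_s: 21.65
tool_pos: [0.5485, 0.0307, 0.083]
orientation: [0.01, 0.878, 0.479, 0.008]
ft_force: [-2.9, -0.7, 13.1]
opening: 0.0001
```

```bash
python3 -m handwheel '[[0,0,0.08,0,0,0,0],[0,0,0.08,0,0,0,0],[0,0,0.08,0,0,0,0],[0,0,0.08,0,0,0,0],[0,0,0.08,0,0,0,0],[0,0,0.08,0,0,0,0],[0,0,0.08,0,0,0,0],[0,0,0.08,0,0,0,0]]'
```

```text
time_s: 22.45
tool_pos: [0.5485, 0.0307, 0.0831]
orientation: [0.012, 0.878, 0.479, 0.009]
ft_force: [-2.0, -0.7, 12.5]
opening: 0.0
```

```bash
python3 -m handwheel '[[0,0,0.08,0,0,0,0],[0,0,0.08,0,0,0,0],[0,0,0.08,0,0,0,0],[0,0,0.08,0,0,0,0],[0,0,0.08,0,0,0,0],[0,0,0.08,0,0,0,0],[0,0,0.08,0,0,0,0],[0,0,0.08,0,0,0,0]]'; python3 - <<'E'
from h import *
cam('wrist','w15.png')
E
```

```text
time_s: 23.25
tool_pos: [0.5484, 0.0307, 0.0831]
orientation: [0.014, 0.878, 0.479, 0.01]
ft_force: [-2.5, 0.3, 13.8]
opening: -0.0
```

View pics/w15.png

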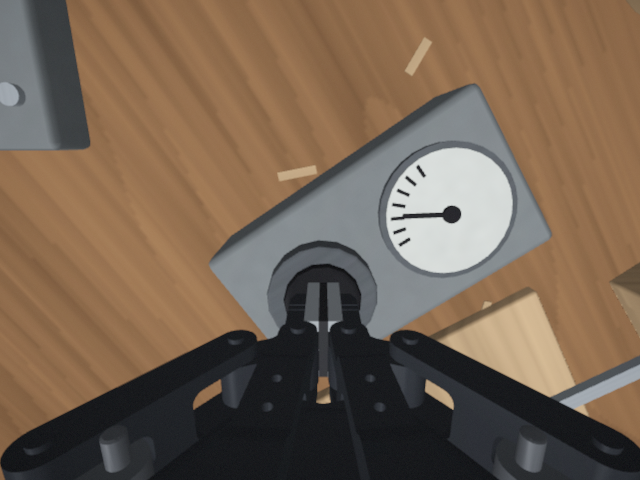

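The needle now points almost level left, about 0.5 rad and roughly 4.4 s held. I'll hold 0.4 s more and release.

```bash
python3 -m handwheel '[[0,0,0.08,0,0,0,0],[0,0,0.08,0,0,0,0],[0,0,0.08,0,0,0,0],[0,0,0.08,0,0,0,0],[0,0,-2,0,0,0,0],[0,0,-3,0,0,0,0],[0,0,-3,0,0,0,0],[0,0,-3,0,0,0,0.1]]'; python3 - <<'E'
from h import *
go([.4960,.2857,.24],np.radians(57.25-90)); cam('wrist','w16.png')
E
```

```text
time_s: 24.1
tool_pos: [0.5426, 0.0325, 0.1913]
orientation: [0.013, 0.877, 0.48, 0.006]
ft_force: [0.2, -0.1, 0.3]
opening: 0.0085
t 24.1 pos [0.5426 0.0325 0.1913] open 0.0085 F [ 0.2 -0.1  0.3]
tool x [ 0.54   0.842 -0.002] y [ 0.841 -0.539  0.03 ] z [ 0.024 -0.018 -1.   ]
turn units [0.282 0.018 0.014]
shift cm now-axes [ 18.79 -17.44  -5.43] in final axes [ 18.78 -17.62  -4.87]
```

View pics/w16.png

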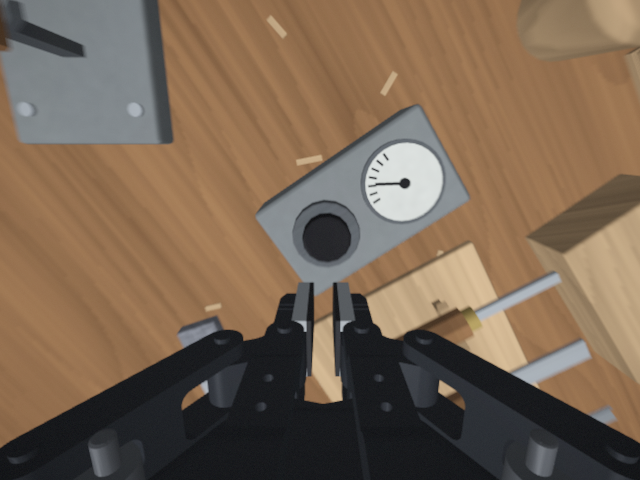

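The button has sprung back and the needle reads about 0.55 (roughly 5 s). Going back to the seat.

```bash
python3 -m handwheel '[[1.5,-1.5,-1.5,0.28,0,0,0.3],[2.5,-2.4,-1.5,0,0,0,0.55],[3,-2.8,-1.2,0,0,0,0.55],[3,-2.8,-0.5,0,0,0,0.55],[3,-2.7,0,0,0,0,0.55],[2.5,-2.3,0,0,0,0,0.55],[1.5,-1.4,0,0,0,0,0.55],[0,0,0,0,0,0,0.55]]'; python3 - <<'E'
from h import *
go([.4960,.2857,.16],np.radians(57.25-90))
E
```

```text
time_s: 24.95
tool_pos: [0.5042, 0.2695, 0.2412]
orientation: [0.002, 0.879, 0.477, 0.005]
ft_force: [-0.1, -0.2, -0.3]
opening: 0.0474
t 24.95 pos [0.5042 0.2695 0.2412] open 0.0474 F [-0.1 -0.2 -0.3]
tool x [0.546 0.838 0.007] y [ 0.838 -0.546  0.008] z [ 0.01   0.002 -1.   ]
turn units [ 0.073 -0.065 -0.053]
shift cm now-axes [ 0.86 -1.63  8.11] in final axes [ 0.92 -1.56  8.12]
```

```bash
python3 -m handwheel '[[0.5,-0.8,0.5,0.07,-0.06,-0.05,0.55],[0.4,-0.7,1.5,0,0,0,0.55],[0,0,1.8,0,0,0,0.55],[0,0,1.8,0,0,0,0.55],[0,0,1.2,0,0,0,0.55],[0,0,0.7,0,0,0,0.55],[0,0,0.2,0,0,0,0.55],[0,0,0,0,0,0,0.55]]'; python3 - <<'E'
from h import *
go([.4960,.2857,.1077],np.radians(57.25-90)); cam('wrist','w17.png')
E
```

```text
time_s: 25.75
tool_pos: [0.4983, 0.2784, 0.1578]
orientation: [0.002, 0.88, 0.475, -0.003]
ft_force: [-0.3, 0.1, 0.2]
opening: 0.0469
t 25.75 pos [0.4983 0.2784 0.1578] open 0.0469 F [-0.3  0.1  0.2]
tool x [ 0.549  0.836 -0.007] y [ 0.836 -0.549  0.002] z [-0.002 -0.006 -1.   ]
turn units [ 0.014  0.063 -0.088]
shift cm now-axes [ 0.52 -0.6   5.  ] in final axes [ 0.49 -0.59  5.01]
```

View pics/w17.png

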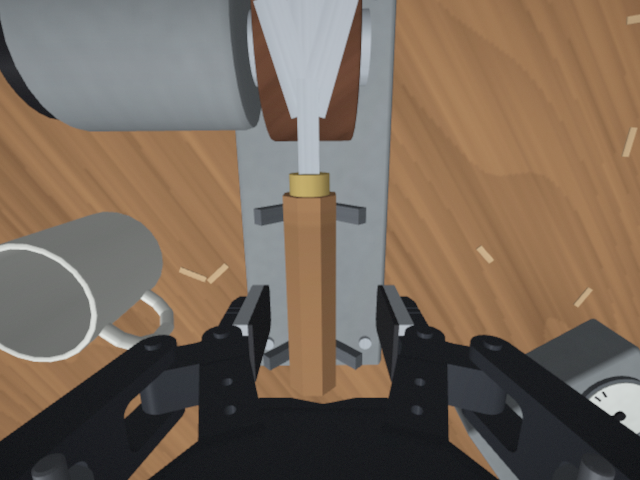

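The chisel lies symmetrically in both rests, with its axis at u ≈ 310 against the jaws at 322. I'll correct that and go down in two steps.

```bash
python3 -m handwheel '[[0.3,-0.35,0.3,0,0.06,-0.09,0.55],[0.15,-0.2,0.7,0,0,0,0.55],[0,0,0.8,0,0,0,0.55],[0,0,0.7,0,0,0,0.55],[0,0,0.4,0,0,0,0.55],[0,0,0.1,0,0,0,0.55],[0,0,0,0,0,0,0.55],[0,0,0,0,0,0,0.55]]'; python3 - <<'E'
from h import *
go([.4960,.2857,.1077],np.radians(57.25-90))
E
```

```text
time_s: 26.6
tool_pos: [0.497, 0.2868, 0.1267]
orientation: [0.0, 0.877, 0.48, 0.002]
ft_force: [-0.2, -0.4, -0.7]
opening: 0.047
t 26.6 pos [0.497  0.2868 0.1267] open 0.047 F [-0.2 -0.4 -0.7]
tool x [0.54  0.842 0.004] y [ 0.842 -0.54   0.003] z [ 0.004  0.002 -1.   ]
turn units [ 0.026 -0.035  0.014]
shift cm now-axes [-0.15 -0.03  1.9 ] in final axes [-0.15 -0.02  1.9 ]
```

```bash
python3 -m handwheel '[[-0.1,0,0.4,0.02,-0.03,0,0.55],[0,0,0.5,0,0,0,0.55],[0,0,0.5,0,0,0,0.55],[0,0,0.35,0,0,0,0.55],[0,0,0.1,0,0,0,0.55],[0,0,0,0,0,0,0.55],[0,0,0,0,0,0,0.55],[0,0,0,0,0,0,0.55]]'; python3 - <<'E'
from h import *
go([.4960,.2857,.1077],np.radians(57.25-90)); cam('wrist','w18.png')
E
```

```text
time_s: 27.4
tool_pos: [0.4968, 0.2859, 0.1069]
orientation: [0.0, 0.877, 0.48, 0.001]
ft_force: [-0.0, 0.7, -0.6]
opening: 0.0469
t 27.4 pos [0.4968 0.2859 0.1069] open 0.0469 F [-0.   0.7 -0.6]
tool x [0.54  0.842 0.001] y [ 0.842 -0.54   0.001] z [ 0.001  0.    -1.   ]
turn units [ 0.008 -0.009  0.011]
shift cm now-axes [-0.06 -0.05 -0.08] in final axes [-0.06 -0.05 -0.08]
```

View pics/w18.png

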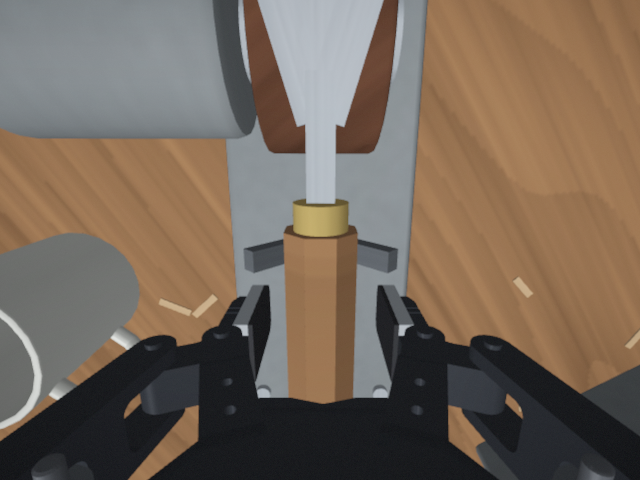

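The view is the same as after the release (handle at u ≈ 321). Gripping.

```bash
python3 -m handwheel '[[-0.05,-0.05,-0.08,0,0,0,0.55],[0,0,0,0,0,0,0.4],[0,0,0,0,0,0,0.15],[0,0,0,0,0,0,0.15],[0,0,0,0,0,0,0.15],[0,0,0,0,0,0,0.15],[0,0,0,0,0,0,0.15],[0,0,0,0,0,0,0.15]]' 40; python3 - <<'E'
from h import *
go([.4960,.2857,.1077],np.radians(57.25-90)); cam('wrist','w19.png')
E
```

```text
time_s: 28.25
tool_pos: [0.4958, 0.2862, 0.1083]
orientation: [-0.0, 0.877, 0.48, 0.001]
ft_force: [-1.1, 0.8, -0.5]
opening: 0.0248
t 28.25 pos [0.4958 0.2862 0.1083] open 0.0248 F [-1.1  0.8 -0.5]
tool x [0.54  0.842 0.002] y [ 0.842 -0.54   0.   ] z [ 0.001  0.001 -1.   ]
turn units [ 0.004 -0.015  0.013]
shift cm now-axes [-0.03  0.05  0.06] in final axes [-0.03  0.05  0.06]
```

```bash
python3 -m handwheel '[[0,0,-0.6,0,0,0,0.15],[0,0,-1.2,0,0,0,0.15],[0,0,-2,0,0,0,0.15],[0,0,-3,0,0,0,0.15],[0,0,-3,0,0,0,0.15],[0,0,-2.5,0,0,0,0.15],[0,0,-1.5,0,0,0,0.15],[0,0,0,0,0,0,0.15]]' 50; python3 - <<'E'
from h import *
go([.5533,-.3422,.25],np.radians(-93.44)); cam('wrist','w20.png')
E
```

```text
time_s: 29.1
tool_pos: [0.4953, 0.2852, 0.2562]
orientation: [0.0, 0.877, 0.48, 0.001]
ft_force: [0.3, 0.3, -0.2]
opening: 0.0242
t 29.1 pos [0.4953 0.2852 0.2562] open 0.0242 F [ 0.3  0.3 -0.2]
tool x [0.54  0.842 0.001] y [ 0.842 -0.54   0.001] z [ 0.002  0.    -1.   ]
turn units [ 4.0000e-03 -1.8000e-02  1.0129e+01]
shift cm now-axes [-49.68  38.75   0.6 ] in final axes [ 9.56 62.27  0.62]
```

View pics/w20.png

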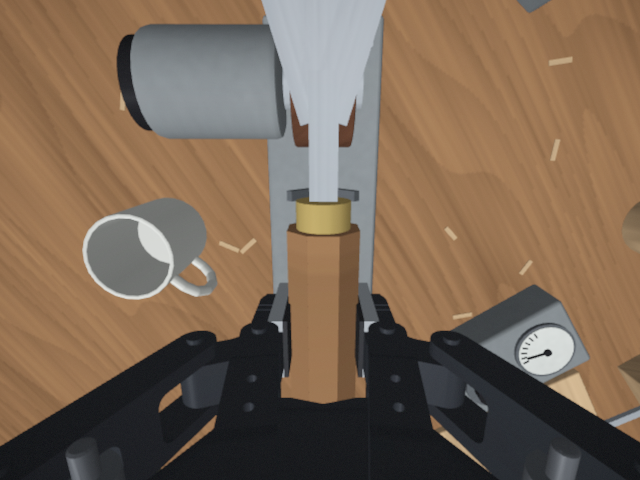

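The chisel is in hand with the same grip as before. I'll carry it back.

```bash
python3 -m handwheel '[[-2,1.6,0,0,0,0.6,0.15],[-3,2.9,0,0,0,0.7,0.15],[-2.8,3.1,0,0,0,0.7,0.15],[-2.6,3.3,0,0,0,0.7,0.15],[-2.3,3.5,0,0,0,0.7,0.15],[-2.1,3.7,0,0,0,0.7,0.15],[-1.8,3.8,0,0,0,0.7,0.15],[-1.6,3.9,0,0,0,0.7,0.15]]'; python3 - <<'E'
from h import *
go([.5533,-.3422,.25],np.radians(-93.44))
E
```

```text
time_s: 29.95
tool_pos: [0.5286, -0.0355, 0.2471]
orientation: [-0.003, 0.978, 0.208, -0.006]
ft_force: [1.1, -0.0, -2.0]
opening: 0.0246
t 29.95 pos [ 0.5286 -0.0355  0.2471] open 0.0246 F [ 1.1 -0.  -2. ]
tool x [ 0.913  0.407 -0.01 ] y [ 0.407 -0.913 -0.009] z [-0.013  0.004 -1.   ]
turn units [-0.057  0.118  4.578]
shift cm now-axes [-10.24  29.01  -0.43] in final axes [ 4.31 30.46 -0.29]
```

```bash
python3 -m handwheel '[[-1.2,3.9,0,-0.06,0.1,0.7,0.15],[-1,4,0,0,0,0.7,0.15],[-0.7,4,0,0,0,0.7,0.15],[-0.4,4,0,0,0,0.7,0.15],[-0.1,4,0,0,0,0.6,0.15],[0.2,3.5,0,0,0,0.5,0.15],[0.4,2.5,0,0,0,0.4,0.15],[0,1,0,0,0,0,0.15]]'; python3 - <<'E'
from h import *
go([.5533,-.3422,.25],np.radians(-93.44))
E
```

```text
time_s: 30.75
tool_pos: [0.5466, -0.3242, 0.2362]
orientation: [-0.001, 1.0, -0.03, -0.01]
ft_force: [-0.3, -0.7, -2.0]
opening: 0.0251
t 30.75 pos [ 0.5466 -0.3242  0.2362] open 0.0251 F [-0.3 -0.7 -2. ]
tool x [ 0.998 -0.059 -0.02 ] y [-0.059 -0.998 -0.001] z [-0.02   0.002 -1.   ]
turn units [-0.009  0.191  0.009]
shift cm now-axes [ 0.74  1.76 -1.4 ] in final axes [ 0.77  1.76 -1.38]
```

```bash
python3 -m handwheel '[[0.3,0.5,0.2,0,0.15,0,0.15],[0.2,0.3,1.2,0,0.04,0,0.15],[0,0,2,0,0,0,0.15],[0,0,2,0,0,0,0.15],[0,0,1.8,0,0,0,0.15],[0,0,1,0,0,0,0.15],[0,0,0.4,0,0,0,0.15],[0,0,0,0,0,0,0.15]]'; python3 - <<'E'
from h import *
go([.5533,-.3422,.1],np.radians(-93.44)); cam('wrist','w21.png')
E
```

```text
time_s: 31.55
tool_pos: [0.5505, -0.3204, 0.1409]
orientation: [-0.006, 1.0, -0.022, -0.002]
ft_force: [-0.8, 0.2, -0.9]
opening: 0.0244
t 31.55 pos [ 0.5505 -0.3204  0.1409] open 0.0244 F [-0.8  0.2 -0.9]
tool x [ 0.999 -0.044 -0.004] y [-0.044 -0.999 -0.013] z [-0.004  0.013 -1.   ]
turn units [-0.121  0.042  0.154]
shift cm now-axes [0.39 2.21 4.06] in final axes [0.41 2.16 4.09]
```

View pics/w21.png

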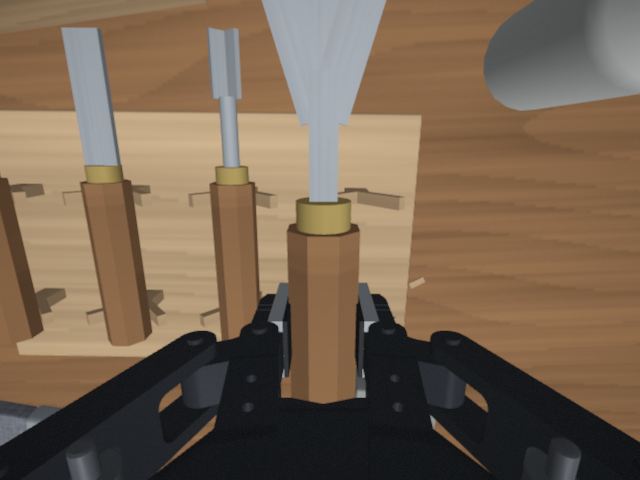

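Above the empty place: the right rest arm shows at (375,198), so the tool is about 2 cm too far left. I'll correct it at this height.

```bash
python3 -m handwheel '[[0.2,1,0,-0.12,0.04,0.15,0.15],[0.2,0.9,0,0,0,0,0.15],[0,0,0,0,0,0,0.15],[0,0,0.5,0,0,0,0.15],[0,0,0.8,0,0,0,0.15],[0,0,0.5,0,0,0,0.15],[0,0,0,0,0,0,0.15],[0,0,0,0,0,0,0.15]]'; python3 - <<'E'
from h import *
go([.5533,-.3422,.0485],np.radians(-93.44)); cam('wrist','w22.png')
E
```

```text
time_s: 32.4
tool_pos: [0.5555, -0.343, 0.1243]
orientation: [0.002, 1.0, -0.031, 0.003]
ft_force: [-0.3, -0.5, -1.3]
opening: 0.0246
t 32.4 pos [ 0.5555 -0.343   0.1243] open 0.0246 F [-0.3 -0.5 -1.3]
tool x [ 0.998 -0.062  0.006] y [-0.062 -0.998  0.004] z [ 0.005 -0.004 -1.   ]
turn units [ 0.037 -0.053 -0.018]
shift cm now-axes [-0.27 -0.1   7.58] in final axes [-0.23 -0.07  7.58]
```

View pics/w22.png

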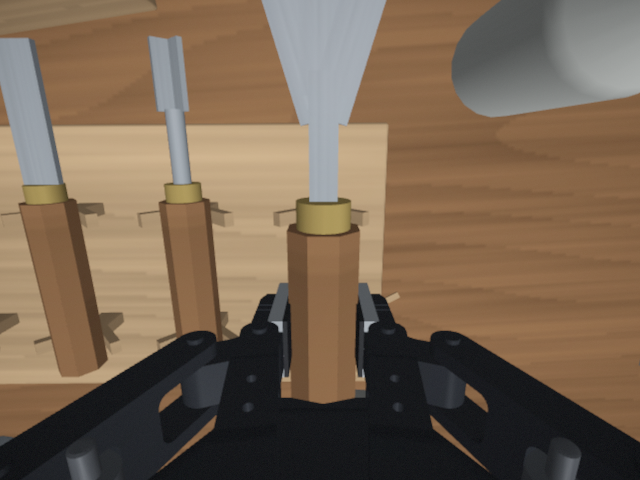

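Rest arms at (275,217) and (367,217), symmetric about the handle. Descending.

```bash
python3 -m handwheel '[[-0.2,-0.05,0.5,0.04,-0.05,0,0.15],[0,0,0.9,0,0,0,0.15],[0,0,1,0,0,0,0.15],[0,0,1,0,0,0,0.15],[0,0,0.7,0,0,0,0.15],[0,0,0.3,0,0,0,0.15],[0,0,0,0,0,0,0.15],[0,0,0,0,0,0,0.15]]'; python3 - <<'E'
from h import *
go([.5533,-.3422,.0485],np.radians(-93.44))
E
```

```text
time_s: 33.25
tool_pos: [0.5531, -0.3417, 0.0755]
orientation: [-0.001, 1.0, -0.031, -0.001]
ft_force: [-0.2, 0.7, -1.4]
opening: 0.0247
t 33.25 pos [ 0.5531 -0.3417  0.0755] open 0.0247 F [-0.2  0.7 -1.4]
tool x [ 0.998 -0.061 -0.001] y [-0.061 -0.998 -0.002] z [-0.001  0.002 -1.   ]
turn units [-0.015  0.014 -0.013]
shift cm now-axes [0.03 0.05 2.7 ] in final axes [0.02 0.05 2.7 ]
```

```bash
python3 -m handwheel '[[0,0.05,0.4,0,0,0,0.15],[0,0,0.5,0,0,0,0.15],[0,0,0.5,0,0,0,0.15],[0,0,0.4,0,0,0,0.15],[0,0,0.2,0,0,0,0.15],[0,0,0,0,0,0,0.15],[0,0,0,0,0,0,0.15],[0,0,0,0,0,0,0.15]]'; python3 - <<'E'
from h import *
go([.5533,-.3422,.0463],np.radians(-93.44)); cam('wrist','w23.png')
E
```

```text
time_s: 34.05
tool_pos: [0.5538, -0.3427, 0.0546]
orientation: [-0.0, 1.0, -0.031, 0.0]
ft_force: [-0.1, 0.2, -1.0]
opening: 0.0245
t 34.05 pos [ 0.5538 -0.3427  0.0546] open 0.0245 F [-0.1  0.2 -1. ]
tool x [ 0.998 -0.061  0.   ] y [-0.061 -0.998 -0.001] z [ 0.     0.001 -1.   ]
turn units [-0.007 -0.003 -0.014]
shift cm now-axes [-0.05 -0.04  0.83] in final axes [-0.05 -0.04  0.83]
```

View pics/w23.png

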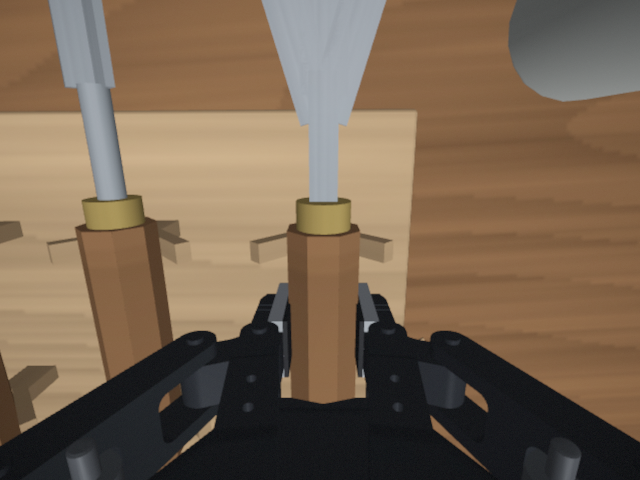

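Rest arms at (252,248) and (392,248), centred on the handle. Lowering gently.

```bash
python3 -m handwheel '[[0,-0.03,0.2,0,0,0,0.15],[0,0,0.2,0,0,0,0.15],[0,0,0.15,0,0,0,0.15],[0,0,0.05,0,0,0,0.15],[0,0,0,0,0,0,0.15],[0,0,0,0,0,0,0.15],[0,0,0,0,0,0,0.15],[0,0,0,0,0,0,0.15]]'; python3 - <<'E'
from h import *
go([.5540,-.3422,.0463],np.radians(-93.44))
E
```

```text
time_s: 34.9
tool_pos: [0.5541, -0.3425, 0.0486]
orientation: [-0.0, 1.0, -0.031, 0.001]
ft_force: [0.0, 0.5, -1.1]
opening: 0.0246
t 34.9 pos [ 0.5541 -0.3425  0.0486] open 0.0246 F [ 0.   0.5 -1.1]
tool x [ 0.998 -0.061  0.001] y [-0.061 -0.998 -0.   ] z [ 0.001  0.    -1.   ]
turn units [-0.003 -0.01  -0.014]
shift cm now-axes [-0.01 -0.03  0.23] in final axes [-0.01 -0.03  0.23]
```

```bash
python3 -m handwheel '[[0,-0.02,0.1,0,0,0,0.15],[0,0,0.07,0,0,0,0.15],[0,0,0,0,0,0,0.15],[0,0,0.04,0,0,0,0.15],[0,0,0,0,0,0,0.15],[0,0,0,0,0,0,0.15],[0,0,0,0,0,0,0.15],[0,0,0,0,0,0,0.15]]'; python3 - <<'E'
from h import *
for i in range(3): cam('top'); print(np.round(r.state()['ft_force'],1))
go([.5540,-.3422,.0463],np.radians(-93.44))
E
```

```text
time_s: 35.7
tool_pos: [0.5542, -0.3423, 0.0467]
orientation: [-0.0, 1.0, -0.031, 0.001]
ft_force: [0.1, -0.5, -0.9]
opening: 0.0245
[ 0.3 -0.7  0.9]
[-0.  -0.3 -1.5]
[-1.5  0.  -0.7]
t 35.85 pos [ 0.5543 -0.3423  0.0468] open 0.0244 F [-1.5  0.  -0.7]
tool x [ 0.998 -0.061  0.002] y [-0.061 -0.998 -0.   ] z [ 0.002  0.    -1.   ]
turn units [-0.001 -0.014 -0.013]
shift cm now-axes [-0.03 -0.01  0.05] in final axes [-0.03 -0.01  0.05]
```

```bash
python3 -m handwheel '[[0,0,0.06,0,0,0,0.15],[0,0,0,0,0,0,0.15],[0,0,0.05,0,0,0,0.15],[0,0,0,0,0,0,0.15],[0,0,0,0,0,0,0.15],[0,0,0,0,0,0,0.15],[0,0,0,0,0,0,0.15],[0,0,0,0,0,0,0.15]]'; python3 - <<'E'
from h import *
for i in range(3): cam('top'); print(np.round(r.state()['ft_force'],1))
go([.5540,-.3422,.0463],np.radians(-93.44))
E
```

```text
time_s: 36.65
tool_pos: [0.5542, -0.3424, 0.0466]
orientation: [0.0, 1.0, -0.031, 0.001]
ft_force: [-1.6, 1.1, 2.4]
opening: 0.0244
[-0.5  0.8  2.4]
[-0.9  1.   2.1]
[-0.6  0.8  1.8]
t 36.8 pos [ 0.5542 -0.3424  0.0466] open 0.0244 F [-0.6  0.8  1.8]
tool x [ 0.998 -0.061  0.002] y [-0.061 -0.998  0.   ] z [ 0.002 -0.    -1.   ]
turn units [ 0.    -0.015 -0.01 ]
shift cm now-axes [-0.03 -0.02  0.03] in final axes [-0.03 -0.02  0.03]
```

It's seated (+2 N at the expected height). Releasing.

```bash
python3 -m handwheel '[[0,0,0,0,0,0,0.33],[0,0,0,0,0,0,0.37],[0,0,0,0,0,0,0.45],[0,0,0,0,0,0,0.55],[0,0,0,0,0,0,0.55],[0,0,0,0,0,0,0.55],[0,0,0,0,0,0,0.55],[0,0,0,0,0,0,0.55]]' 20; python3 - <<'E'
from h import *
cam('wrist','w24.png'); go(None)
E
```

```text
time_s: 37.6
tool_pos: [0.5549, -0.3427, 0.046]
orientation: [0.0, 1.0, -0.031, 0.001]
ft_force: [0.0, -0.4, 0.1]
opening: 0.0471
t 37.65 pos [ 0.5549 -0.3427  0.046 ] open 0.0475 F [ 0.2  0.6 -0.4]
tool x [ 0.998 -0.061  0.003] y [-0.061 -0.998  0.001] z [ 0.003 -0.001 -1.   ]
turn units [0. 0. 0.]
```

View pics/w24.png

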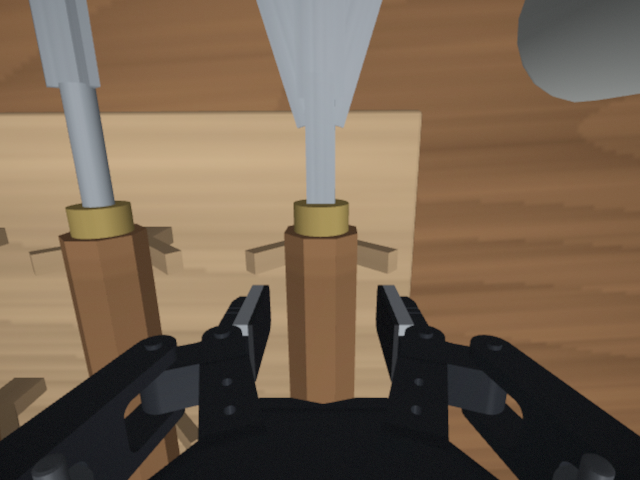

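The jaws are open and clear, with the handle in the rests at u ≈ 321 as at the start. I'll retreat upward and check.

```bash
python3 -m handwheel '[[0,0,-1,0,0,0,0.55],[0,0,-2,0,0,0,0.55],[0,0,-3,0,0,0,0.55],[0,0,-3.5,0,0,0,0.55],[0,0,-4,0,0,0,0.55],[-2,0,-3.5,0,0,0,0.55],[-4,0,-2,0,0,0,0.55],[-4,0,-1,0,0,0,0.55]]'; python3 -m handwheel '[[-4,1,0,0,0,0,0.55],[-4,1.5,0,0,0,0,0.55],[-3,2,0,0,0,0,0.55],[-1,2,0,0,0,0,0.55],[0,1,0,0,0,0,0.55],[0,0,0,0,0,0,0.55],[0,0,0,0,0,0,0.55],[0,0,0,0,0,0,0.55]]'; python3 - <<'E'
from h import *
c=cam('top','top9.png'); cam('scene','s9.png'); go(None)
a=cv2.imread('pics/top0.png')[180:290,320:455]; b=cv2.imread('pics/top9.png')[180:290,320:455]
cv2.imwrite('pics/cmp.png',cv2.resize(np.vstack([a,b]),None,fx=2.6,fy=2.6))
d=cv2.absdiff(cv2.imread('pics/top0.png'),cv2.imread('pics/top9.png')).max(2); print('rack diff px',(d[180:290,320:455]>40).sum())
E
```

```text
time_s: 38.45
tool_pos: [0.4578, -0.3347, 0.2561]
orientation: [0.001, 1.0, -0.027, 0.005]
ft_force: [0.4, -0.9, 1.0]
opening: 0.0471
time_s: 39.25
tool_pos: [0.3268, -0.4037, 0.2633]
orientation: [0.004, 1.0, -0.028, 0.008]
ft_force: [0.4, -0.3, 1.1]
opening: 0.0469
t 39.35 pos [ 0.3268 -0.4035  0.2632] open 0.0471 F [1.  0.2 0.7]
tool x [ 0.998 -0.055  0.016] y [-0.055 -0.998  0.007] z [ 0.015 -0.008 -1.   ]
turn units [0. 0. 0.]
rack diff px 1
```

View pics/top9.png

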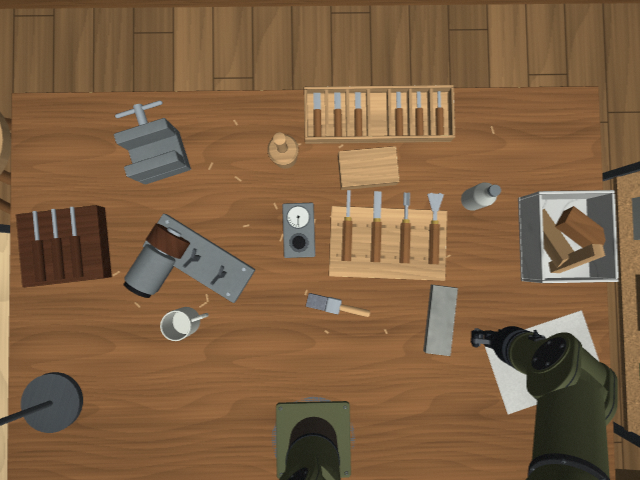

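View pics/cmp.png

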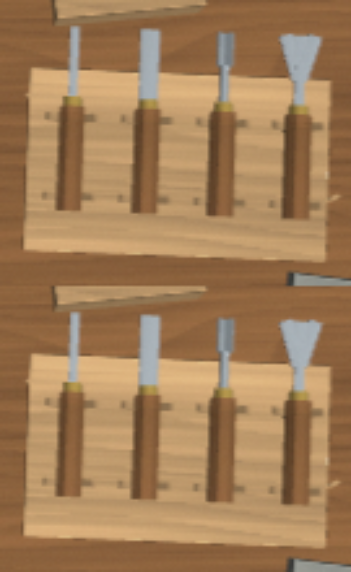

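View pics/s9.png

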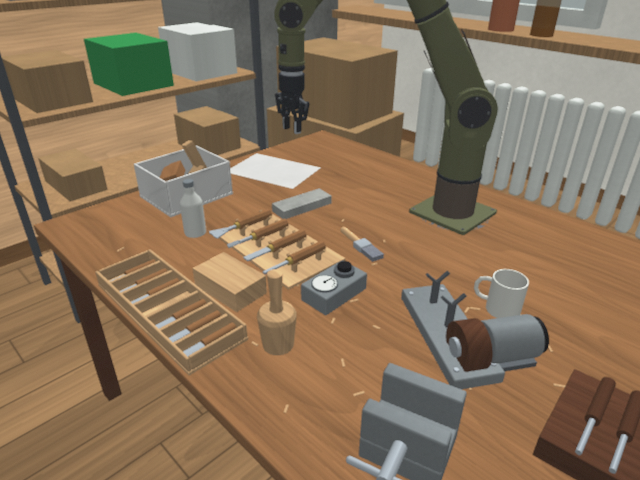

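The chisel is back in its place, with the handle near (434,242) and the flare at (435,200). The rack region differs from the first picture by a single pixel, everything else is where it was, and the arm is clear of everything. Handing in.

```bash
python3 -c "
from cell import r
r.close_job(); print(r.state()['time_s'])"
```

```text
the job is handed in; nothing more can be done
the job is handed in; nothing more can be done
```

The job is done and handed in at about 39 s of the 72 s allowed. The fishtail chisel went from the rack's right-hand (-y) place into the honer rests and was let go there. I then held the jog button fully down and laid the chisel back in its own place, pointing the same way.

- **Placing:** both set-downs were lowered in steps of about 1 mm. The wrist force turned to about +2 N at the expected height before I let go.
- **Jog hold:** I estimate about 4.9 s. The arm's position and a force of 12–14 N showed the button bottomed out. The needle read about 0.55 rad just after release, and the button was back up. The exact moment the hold began is inferred from the needle and force readings, not measured.
- **Last checks:** the top view of the rack area matches the first picture, with 1 pixel differing, and everything else looks unmoved. The chisel sits perhaps 1 mm from its starting position along its length. The arm stood clear of everything.

No check failed. Several moves drifted up to 2 cm sideways and were corrected above the rests before lowering. Once it was about 5 mm, with the open fingers already around the handle.

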